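# Clamp a vial in the ratchet vise

### The arm

A 6-joint arm with a two-finger parallel gripper is mounted at the origin on a cart in front of the work surface, level with it; the furniture and walls round the work are solid. World frame = base frame: x ahead of the robot, y to its left, z up, the work surface at z = 0. Lengths are in mm, angles in rad, forces in N, time in s.
With the tool pointing down it reaches from about 350 to 775 mm from the base axis. Payload 7.3 kg.
Tool frame: the origin (TCP) lies between the finger pads; the fingertips stand bot.tip_extent ahead of it and the grasp point (between the pads) lies 6 mm ahead of it (bot.tip_extent is the distance from the TCP to the fingertips, in mm); x points along the fingers, y is the direction in which the jaws open and shut, and the axes are right-handed (so a half turn about x gives the same grasp; the last joint's range is limited). The gripper opens to 92 mm and grips with 3 to 60 N. Pads are 19 mm wide; open, the fingers measure 130 mm over their backs; the gripper's body (75 mm by 190 mm) begins 47 mm behind the grasp point.
Start: joints at [-1.454, 0.342, 1.524, -0, 1.275, -0.146], TCP at [136.409, -506.99, 213.141] pointing down, gripper open.
Joint ranges: [-2.53, 2.53], [-0.77, 2.02], [0.04, 2.7], [-1, 4.14], [0.28, 2.66], [-3.11, 3.11]. Speed limits (rad/s): [2.57, 2.57, 3.14, 3.14, 3.14, 3.14].

### API

Orientations are given as [roll, pitch, yaw] about the fixed x, y, z axes, in that order (R = Rz(yaw) Ry(pitch) Rx(roll)).
In Python, from plant import bot, capture, workorder gives the robot as it stands. The module is installed in compiled form; this text tells all that it offers.
- The arm moves only by the shell command python3 -m crank 'ROWS'. ROWS is JSON, a list of rows, each an object with "linear": the shift along the tool's x, y, z in cm, a list of three; "delta_rot": the turn, a rotation vector about the tool's x, y, z in degrees, a list of three; "fingers": the opening, from 0 (shut) to 1 (fully open). In form: [{"linear": [x, y, z], "delta_rot": [wx, wy, wz], "fingers": fingers}, ...]. A call has exactly 5 rows; each row shifts and turns the commanded pose from where the row before left it, along the tool's axes as they then stand; what a row does not reach is not made up. A row lasts 1/10 s, in which the tool goes at most 50 mm and 8.59 degrees, less where a joint would pass 70% of its speed; a pose out of reach is approached as far as the arm can. A call with a gripper value outside its range is refused whole. The fingers move at their own pace and stop on an object; the grip force is fixed at half the most. Time passes only in rows, so rows that do not move let the fingers close, or fill a call up. It gives the time, the measured TCP pose, the force and the opening at its end, in the units of the state.
- bot.get_obs(): the state, without advancing time (a new reading comes with each control period).
- capture(name): name is "scene" or "side" or "wrist"; returns a dict with "image" (480x640x3 uint8, blue, green, red), "mtx" (3x3 intrinsics, pixels), "pose" (4x4, takes a point from camera to world coordinates). Camera axes: x right, y down, z forward; pixel columns grow to the right and rows downward; lengths in mm; the calibration is good to about 2 mm. A picture is of the moment at which its call begins. There is no depth.
- workorder.close_job(): hands the job in, once; it reports no verdict.
The state is a dict: "time": time; "joint_positions": joint angles; "dq": joint speeds; "tau": joint torques, N m; "tool_pos": TCP position; "tcp_rot": TCP orientation; "contact_force": force on the tool from outside, world axes, zero at the start; "moment": the same for the moment, N m; "grip_width": finger opening in mm.
Only numpy, scipy, OpenCV 4.12 (cv2) and the standard library are available. Lean on these libraries where they do the work, as an engineer would, in place of code of your own. Each camera call takes 0.05 s, during which the arm holds its last target. There are 200 camera calls.

### The job

Stand the amber vial with the red cap upright on the base plate of the blue vise, between the V anvil and the jaw, and let go of it. Then turn the black wing knob gently clockwise, a part turn at a time, until you feel its torque ratchet give way (click over) with the vial held firmly in the V; stop there, since forcing it on past the click crushes the vial, and leave it clamped. Do not shift or tip the other two vials.

Things in the scene. Friction and masses are not known exactly. Their poses are not given: they have to be found in the camera images.
- vial_0: The vial to clamp: amber-orange body, RED cap. 20 ml vial, 27 mm across, 50 mm tall, about 25 g; origin at the centre of its underside, z up its axis. Stands upright on the bench.
- vial_2: Bystander: red body, white cap. 20 ml vial, 27 mm across, 50 mm tall, about 25 g; origin at the centre of its underside, z up its axis. Stands upright on the bench.
- vial_3: Bystander: green body, blue cap. 20 ml vial, 27 mm across, 50 mm tall, about 25 g; origin at the centre of its underside, z up its axis. Stands upright on the bench.
- vise: Fixed ratchet vise: blue base plate 200 x 80 x 12 mm lying on the bench, origin at the centre of its underside, x along its length, z up. At x = +52 mm an aluminium gearbox (52 x 52 mm, top 52 mm above the bench) carries the wing knob on a vertical axis; the jaw slides along x; the V anvil stands at the -x end. The plate's top is 12 mm above the bench.
- anvil: Steel V anvil, fixed on the plate at a place that differs from run to run; axes as the vise's. It opens to +x (120 degree V lined with slippery white PTFE); it and its V are 24 mm wide in y and 20 mm high above the plate.
- nest (a point): Point on the plate's top (12 mm above the bench) where the centre of the vial's underside comes to rest once the vial is pressed into the V; axes as the vise's.
- jaw: Sliding jaw (steel, white PTFE face, 26 mm wide in y, 21 mm high above the plate); origin on the plate's top at the middle of its flat face, which looks to the vise's -x. At the start there are 5.5 to 12.5 mm of free play in x between anvil, vial and jaw. The jaw moves only by the knob: 5 mm towards the anvil per radian of the collar (back if anticlockwise), and stays where it is left.
- knob_grip (a point): Point on the knob's vertical axis at the height to grip, 90 mm above the bench. The knob is a black upright wing 36 mm long (this point's x axis), 14 mm thick (its y), from 66 to 102 mm above the bench, over a 33 mm disc (top 66 mm) and a 40 mm collar; grip it across the thickness. The axes turn with the wing. Clockwise from above tightens; it stays put when let go.
- ratchet: The wing knob itself; origin on its axis, 60 mm above the bench, axes as knob_grip. At the click it gives way: for 0.6 rad it turns on at 0.22 to 0.26 N m while collar and jaw stand still, then meets a solid stop, and more turning crushes the vial (over 45 N; 20 to 25 N is right). Let go, it springs back loosely and the vial stays clamped. Turn at 1 rad/s or less.
- pinion (a joint): Angle of the aluminium collar under the knob, rad, clockwise positive, 0 at the start; it drives the jaw. Knob torque while turning: near zero through 0 to 1.5 rad of free play, unknown at the start; then 0.13 N m while the jaw runs (it may drop to zero at each stop); with the vial pressed home it climbs within 0.2 rad to 0.22 N m, where the ratchet gives way, and stays up at a stop.
There are look-alikes about, which are no part of the job. Several things look just like the vial_0: the one meant starts farthest from the robot's base.

How it is judged:
By the outcome, as a careful person would: the job done as asked, in the order asked, and still so for the second after the job is handed in, with the robot touching nothing.
It also fails if it takes over 72 s, if anything falls off the work surface, if the arm or the gripper's body presses on something with over 40 N, if the wrist force passes 120 N, or if a joint passes its speed limit or range.

## Working session

There is one attempt and no reset: what is moved stays moved. The work goes in short steps, Python scripts to look and compute and a shell command to move; the robot and the scene stay as the last step left them, time stands still between calls to the robot, and variables do not carry over. Pictures are saved under pics/ and viewed, on a budget of 10 in all, crops included, one or two more only if the job needs it, and the job is handed in when it is done.

```bash
mkdir -p pics
cat > h.py <<'E'
import numpy as np, cv2
from plant import bot, capture, workorder
from scipy.spatial.transform import Rotation as R
def snap(cam,fn=None):
    c=capture(cam)
    if fn: cv2.imwrite('pics/'+fn,c['image'])
    return c
def ray(c,u,v):
    d=np.linalg.inv(np.array(c['mtx']))@[u,v,1]; P=np.array(c['pose']); return P[:3,3],P[:3,:3]@d
def onz(c,u,v,z):
    o,d=ray(c,u,v); return o+d*(z-o[2])/d[2]
def proj(c,p):
    P=np.array(c['pose']); q=P[:3,:3].T@(np.array(p)-P[:3,3]); q=np.array(c['mtx'])@q; return q[:2]/q[2]
E
python3 - <<'E'
from h import *
import pickle
o=bot.get_obs(); print(o, bot.tip_extent)
for n in('scene','side'):
    c=snap(n,n+'.png'); pickle.dump(c,open(n+'.pkl','wb')); print(n,np.round(c['pose'],3).tolist(),np.round(c['mtx'],1).tolist())
E
```

```text
{'time': 0.0, 'joint_positions': array([-1.45398007e+00,  3.42747551e-01,  1.52501731e+00, -2.72902450e-05,
        1.27535897e+00, -1.46028030e-01]), 'dq': array([ 2.10768014e-05, -1.07285188e-03, -4.50967413e-04,  3.45834409e-04,
        4.12202768e-04,  5.11922505e-04]), 'tau': array([ 5.59446198e-04, -4.31247389e+01, -2.44220996e+01,  7.17154378e-02,
        5.60637563e-02, -1.50032861e-04]), 'tool_pos': array([ 136.35951122, -506.55050119,  212.43197434]), 'tcp_rot': array([-1.69978313,  1.56926492,  1.70466178]), 'contact_force': array([ 0.86261606, -0.26586978,  0.48411333]), 'moment': array([ 0.00756815, -0.01674112, -0.01764525]), 'grip_width': 91.91835946498722} 25.0
scene [[-0.814, -0.397, 0.424, 84.378], [-0.58, 0.582, -0.57, 472.41], [-0.02, -0.71, -0.704, 753.794], [0.0, 0.0, 0.0, 1.0]] [[509.9, 0.0, 311.0], [0.0, 509.9, 236.7], [0.0, 0.0, 1.0]]
side [[0.999, 0.001, -0.036, 511.724], [0.029, -0.612, 0.791, -802.561], [-0.021, -0.791, -0.611, 634.642], [0.0, 0.0, 0.0, 1.0]] [[503.1, 0.0, 326.8], [0.0, 503.1, 244.5], [0.0, 0.0, 1.0]]
```

View pics/scene.png

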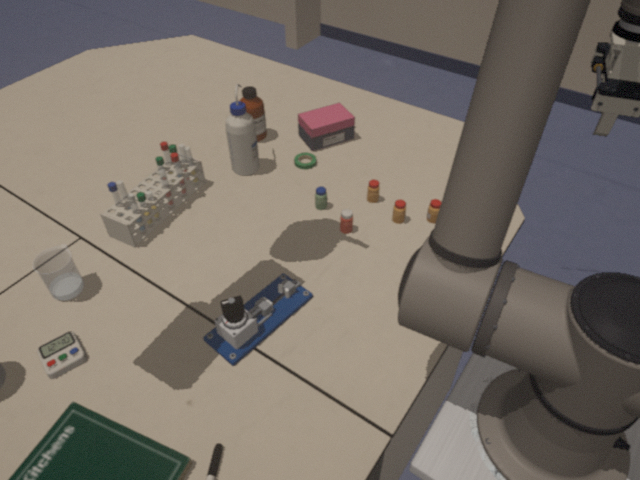

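View pics/side.png

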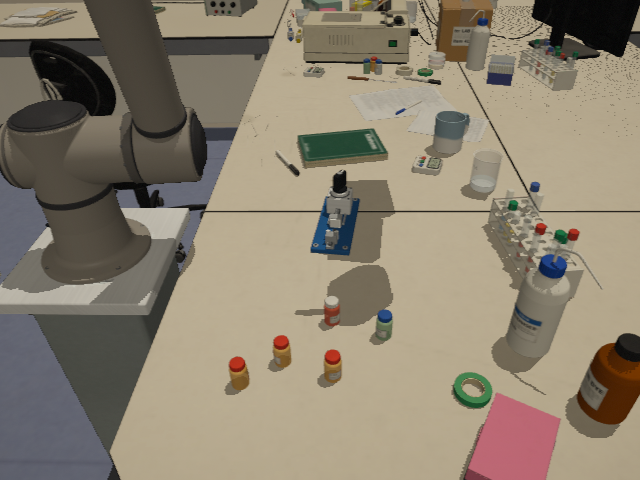

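Scene shows three amber, red-capped vials at scene px (373,191), (399,211) and (435,211). In the side view they are at (333,365), (282,350) and (239,373). The vise is at scene (260,318) / side (337,220). Next I measure them and take a close crop.

Run:
```python
from h import *
import pickle
c=pickle.load(open('side.pkl','rb')); s=pickle.load(open('scene.pkl','rb'))
for n,u,v in [('A',333,354),('B',281,340),('C',237,362),('red',332,301),('green',385,315)]:
    p=onz(c,u,v,50); print(n,p.round(),'r',np.hypot(*p[:2]).round(),'in scene',proj(s,p).round())
# crops
a=cv2.resize(s['image'][165:375,190:460],None,fx=2.9,fy=2.8,interpolation=cv2.INTER_CUBIC)
b=cv2.resize(c['image'][160:260,290:390],(600,600),interpolation=cv2.INTER_CUBIC)
a=cv2.resize(s['image'][260:370,195:325],(709,600),interpolation=cv2.INTER_CUBIC)
d=cv2.resize(c['image'][330:400,220:360],(800,400),interpolation=cv2.INTER_CUBIC)
cv2.imwrite('pics/vise_scene.png',a); 
e=np.zeros((600,800,3),np.uint8); e[:400,:400]=cv2.resize(b,(400,400)); e[:, 400:]=0
e[:400,400:]=cv2.resize(c['image'][290:390,225:405],(400,222)).repeat(1,0)[:222].__class__((400,400,3),np.uint8)*0
e[:222,400:]=cv2.resize(c['image'][290:390,225:405],(400,222),interpolation=cv2.INTER_CUBIC)
e=e[:400]; cv2.imwrite('pics/crops.png',e)
```

```text
A [ 495. -312.   50.] r 585.0 in scene [373. 182.]
B [ 415. -285.   50.] r 503.0 in scene [399. 202.]
C [ 354. -328.   50.] r 483.0 in scene [435. 202.]
red [ 491. -199.   50.] r 530.0 in scene [346. 211.]
green [ 576. -231.   50.] r 621.0 in scene [321. 188.]
```

View pics/crops.png

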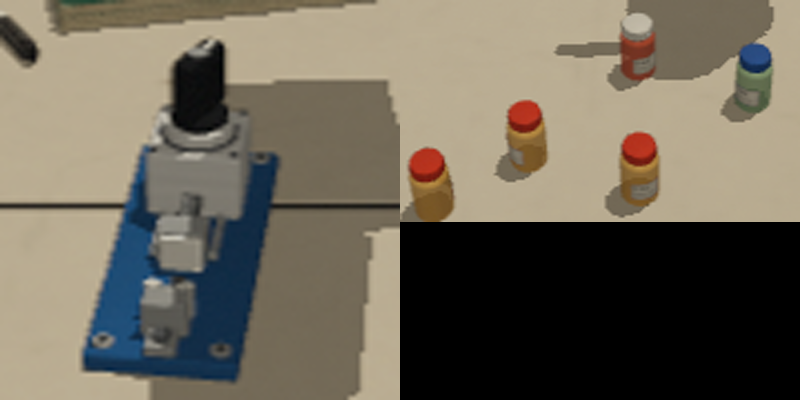

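View pics/vise_scene.png

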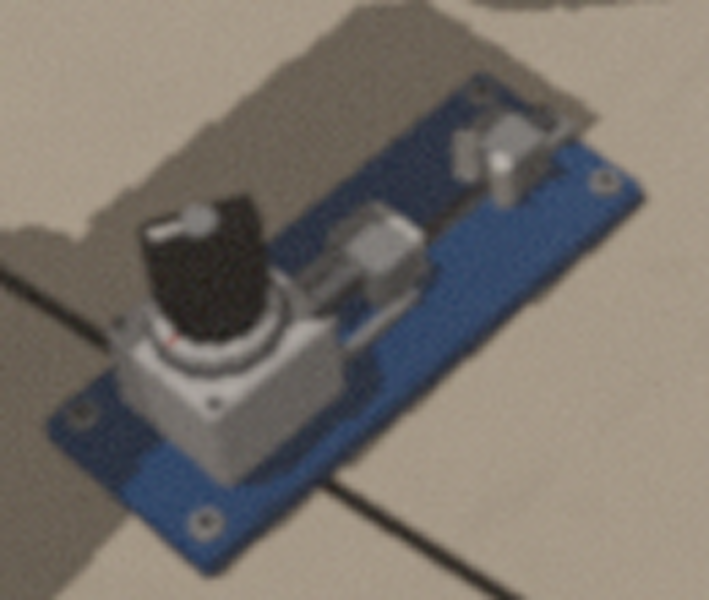

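Target is A, side (333,365) / scene (373,191), farthest at r=585. B (503) and C (483) are look-alikes. The two cameras agree. The crop shows a red cap and amber body, and the vise has the knob at the far (+y) end and the V anvil near. Next: vise pose and tool axes.

```bash
cat >> h.py <<'E'
def axes():
    o=bot.get_obs(); return o, R.from_euler('xyz',o['tcp_rot']).as_matrix()
def togo(p,yopen=None):
    """linear cm in tool axes to move tcp to p (with tool x down); turn about tool x (deg) so tool y is along yopen deg (mod 180)"""
    o,M=axes(); print('t',o['time'].__round__(2),'tcp',o['tool_pos'].round(1),'F',o['contact_force'].round(1),'w',round(o['grip_width'],1))
    print('axes x',M[:,0].round(3),'y',M[:,1].round(3),'z',M[:,2].round(3))
    print('lin cm',((M.T@(np.array(p)-o['tool_pos']))/10).round(2))
    if yopen is not None:
        h=np.degrees(np.arctan2(M[1,1],M[0,1])); d=(yopen-h+90)%180-90; print('heading y',h.round(1),'turn about tool x',(-d).round(2),'q6',o['joint_positions'][5].round(3))
E
python3 - <<'E'
from h import *
import pickle
c=pickle.load(open('side.pkl','rb')); s=pickle.load(open('scene.pkl','rb'))
S=[(50,425),(210,568),(645,195),(480,73)]
P=[onz(s,195+u/5.454,260+v/5.454,12) for u,v in S]
for p in P: print(p.round(1))
print('len',[np.linalg.norm(P[i]-P[(i+1)%4]).round(1) for i in range(4)],'ctr',np.mean(P,0).round(1))
ax=(P[0]+P[1]-P[2]-P[3]);print('yaw x',np.degrees(np.arctan2(ax[1],ax[0])))
for u,v in [(85,350),(238,370),(277,157)]: print('side',onz(c,290+u/4,160+v/4,12).round(1))
print('anvil top',onz(s,195+520/5.454,260+135/5.454,32).round(1),'jaw face top edge', [onz(s,195+u/5.454,260+v/5.454,33).round(1) for u,v in ((376,200),(428,238))])
print('knobtop',onz(s,195+200/5.454,260+215/5.454,102).round(1))
togo([495,-312,150],0)
E
```

```text
[538.8 178.8  12. ]
[462.5 188.4  12. ]
[437.   -4.1  12. ]
[516.7 -15.7  12. ]
len [np.float64(76.9), np.float64(194.2), np.float64(80.6), np.float64(195.7)] ctr [488.7  86.8  12. ]
yaw x 82.99425437786276
side [444.5  -6.9  12. ]
side [521.2 -22.8  12. ]
side [544.8 172.4  12. ]
anvil top [477.   11.7  32. ] jaw face top edge [array([498.8,  61.5,  33. ]), array([474.9,  64.1,  33. ])]
knobtop [498.7 135.  102. ]
t 0.1 tcp [ 136.4 -506.6  212.5] F [ 0.9 -1.1  0.1] w 91.9
axes x [-0.     0.001 -1.   ] y [ 0.26  -0.966 -0.001] z [-0.966 -0.26  -0.   ]
lin cm [  6.27  -9.47 -39.68]
heading y -74.9 turn about tool x -74.94 q6 -0.146
```

```bash
python3 -m crank '[{"linear":[0.3,-0.95,-3.97],"delta_rot":[0,0,0],"fingers":1},{"linear":[0.3,-0.95,-3.97],"delta_rot":[0,0,0],"fingers":1},{"linear":[0.3,-0.95,-3.97],"delta_rot":[0,0,0],"fingers":1},{"linear":[0.3,-0.95,-3.97],"delta_rot":[0,0,0],"fingers":1},{"linear":[0.3,-0.95,-3.97],"delta_rot":[0,0,0],"fingers":1}]'
python3 -m crank '[{"linear":[0.3,-0.95,-3.97],"delta_rot":[0,0,0],"fingers":1},{"linear":[0.3,-0.95,-3.97],"delta_rot":[0,0,0],"fingers":1},{"linear":[0.3,-0.95,-3.97],"delta_rot":[0,0,0],"fingers":1},{"linear":[0.3,-0.95,-3.97],"delta_rot":[0,0,0],"fingers":1},{"linear":[0.3,-0.95,-3.97],"delta_rot":[0,0,0],"fingers":1}]'
python3 - <<'E'
from h import *
import pickle
c=snap('wrist','w1.png'); pickle.dump(c,open('w1.pkl','wb')); print(np.round(c['pose'],3).tolist(),np.round(c['mtx'],1).tolist())
togo([495,-312,31],-75)
for z in (0,50): print(proj(c,[495,-312,z]).round())
E
```

```text
time: 0.6
tool_pos: [316.9, -408.4, 197.7]
tcp_rot: [-1.24, 1.57, 2.164]
contact_force: [0.2, 0.3, -0.4]
grip_width: 91.7
time: 1.1
tool_pos: [496.3, -310.9, 182.6]
tcp_rot: [-0.772, 1.57, 2.632]
contact_force: [-0.2, -1.0, -0.2]
grip_width: 91.7
[[0.26, -0.929, -0.262, 567.069], [-0.966, -0.25, -0.07, -291.939], [-0.0, 0.272, -0.962, 354.444], [0.0, 0.0, 0.0, 1.0]] [[408.8, 0.0, 322.5], [0.0, 408.8, 239.7], [0.0, 0.0, 1.0]]
t 1.15 tcp [ 500.8 -307.5  181.9] F [ 0.4  2.8 -0.1] w 91.9
axes x [ 0.002  0.003 -1.   ] y [ 0.263 -0.965 -0.002] z [-0.965 -0.263 -0.003]
lin cm [15.09  0.31  0.72]
heading y -74.8 turn about tool x 0.24 q6 0.621
[323. 212.]
[324. 226.]
```

View pics/w1.png

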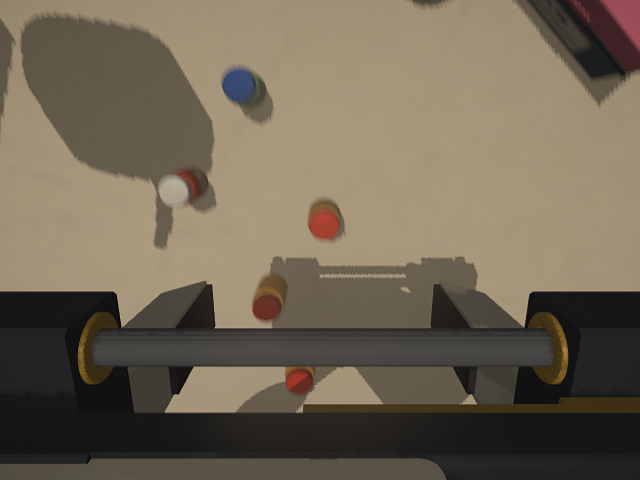

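Wrist view: the target cap is at (324,224), predicted (324,226). Nothing is near the finger paths; B is at (267,303) and red at (175,190). Descending and gripping.

```bash
python3 -m crank '[{"linear":[4,0,0],"delta_rot":[0,0,0],"fingers":1},{"linear":[4,0,0],"delta_rot":[0,0,0],"fingers":1},{"linear":[3.5,0,0],"delta_rot":[0,0,0],"fingers":1},{"linear":[2.5,0,0],"delta_rot":[0,0,0],"fingers":1},{"linear":[1.2,0,0],"delta_rot":[0,0,0],"fingers":1}]'
python3 -m crank '[{"linear":[0,0,0],"delta_rot":[0,0,0],"fingers":1},{"linear":[0,0,0],"delta_rot":[0,0,0],"fingers":0.5},{"linear":[0,0,0],"delta_rot":[0,0,0],"fingers":0.2},{"linear":[0,0,0],"delta_rot":[0,0,0],"fingers":0},{"linear":[0,0,0],"delta_rot":[0,0,0],"fingers":0}]'
python3 -m crank '[{"linear":[0,0,0],"delta_rot":[0,0,0],"fingers":0},{"linear":[0,0,0],"delta_rot":[0,0,0],"fingers":0},{"linear":[0,0,0],"delta_rot":[0,0,0],"fingers":0},{"linear":[0,0,0],"delta_rot":[0,0,0],"fingers":0},{"linear":[0,0,0],"delta_rot":[0,0,0],"fingers":0}]'
python3 -c "
from h import *
togo([489,40,170],-7)"
```

```text
time: 1.65
tool_pos: [493.5, -311.1, 28.2]
tcp_rot: [-0.938, 1.566, 2.466]
contact_force: [-0.4, 0.2, 0.2]
grip_width: 91.4
time: 2.15
tool_pos: [495.5, -312.5, 32.1]
tcp_rot: [2.148, 1.569, -0.731]
contact_force: [0.3, -0.0, -0.2]
grip_width: 64.4
time: 2.65
tool_pos: [495.1, -312.1, 31.1]
tcp_rot: [-0.195, 1.571, -3.074]
contact_force: [0.1, -0.5, 0.2]
grip_width: 24.6
t 2.65 tcp [ 495.1 -312.1   31.1] F [ 0.1 -0.5  0.2] w 24.6
axes x [-0. -0. -1.] y [ 0.26  -0.966 -0.   ] z [-0.966 -0.26   0.   ]
lin cm [-13.89 -34.16  -8.56]
heading y -74.9 turn about tool x -67.94 q6 0.615
```

```bash
python3 -m crank '[{"linear":[-1,0,0],"delta_rot":[0,0,0],"fingers":0},{"linear":[-3,0,0],"delta_rot":[0,0,0],"fingers":0},{"linear":[-4,0,0],"delta_rot":[0,0,0],"fingers":0},{"linear":[-4,0,0],"delta_rot":[0,0,0],"fingers":0},{"linear":[-4,-0.5,0],"delta_rot":[0,0,0],"fingers":0}]'
python3 -m crank '[{"linear":[-1,-2,-0.5],"delta_rot":[0,0,0],"fingers":0},{"linear":[0,-3.5,-0.9],"delta_rot":[0,0,0],"fingers":0},{"linear":[0,-4,-1],"delta_rot":[0,0,0],"fingers":0},{"linear":[0,-4,-1],"delta_rot":[0,0,0],"fingers":0},{"linear":[0,-4,-1],"delta_rot":[0,0,0],"fingers":0}]'
python3 -m crank '[{"linear":[0,-4,-1],"delta_rot":[0,0,0],"fingers":0},{"linear":[0,-4,-1],"delta_rot":[0,0,0],"fingers":0},{"linear":[0,-3.5,-0.9],"delta_rot":[0,0,0],"fingers":0},{"linear":[0,-3,-0.8],"delta_rot":[0,0,0],"fingers":0},{"linear":[0,-1.5,-0.4],"delta_rot":[0,0,0],"fingers":0}]'
python3 -m crank '[{"linear":[0,0,0],"delta_rot":[0,0,0],"fingers":0},{"linear":[0,0,0],"delta_rot":[0,0,0],"fingers":0},{"linear":[0,0,0],"delta_rot":[0,0,0],"fingers":0},{"linear":[0,0,0],"delta_rot":[0,0,0],"fingers":0},{"linear":[0,0,0],"delta_rot":[0,0,0],"fingers":0}]'
python3 - <<'E'
from h import *
import pickle
c=snap('wrist','w2.png'); pickle.dump(c,open('w2.pkl','wb'))
togo([489,40,170],-7)
cv2.imwrite('pics/w2.png',cv2.resize(c['image'],(800,600),interpolation=cv2.INTER_CUBIC))
E
```

```text
time: 3.15
tool_pos: [493.7, -307.6, 193.5]
tcp_rot: [2.013, 1.57, -0.866]
contact_force: [1.2, -0.6, -0.2]
grip_width: 0.5
time: 3.65
tool_pos: [490.1, -124.8, 201.1]
tcp_rot: [-0.937, 1.57, 2.467]
contact_force: [1.0, 0.2, -0.1]
grip_width: 0.3
time: 4.15
tool_pos: [487.8, 41.2, 201.1]
tcp_rot: [-1.053, 1.57, 2.354]
contact_force: [0.4, -1.1, 0.3]
grip_width: 0.2
time: 4.65
tool_pos: [488.9, 37.5, 201.0]
tcp_rot: [0.656, 1.571, -2.224]
contact_force: [-0.3, -0.3, 0.2]
grip_width: 0.3
t 4.7 tcp [488.9  37.7 201.1] F [-0.1  0.4  0.5] w 0.6
axes x [-0. -0. -1.] y [ 0.259 -0.966  0.   ] z [-0.966 -0.259  0.   ]
lin cm [ 3.11 -0.22 -0.07]
heading y -75.0 turn about tool x -68.01 q6 1.23
```

View pics/w2.png

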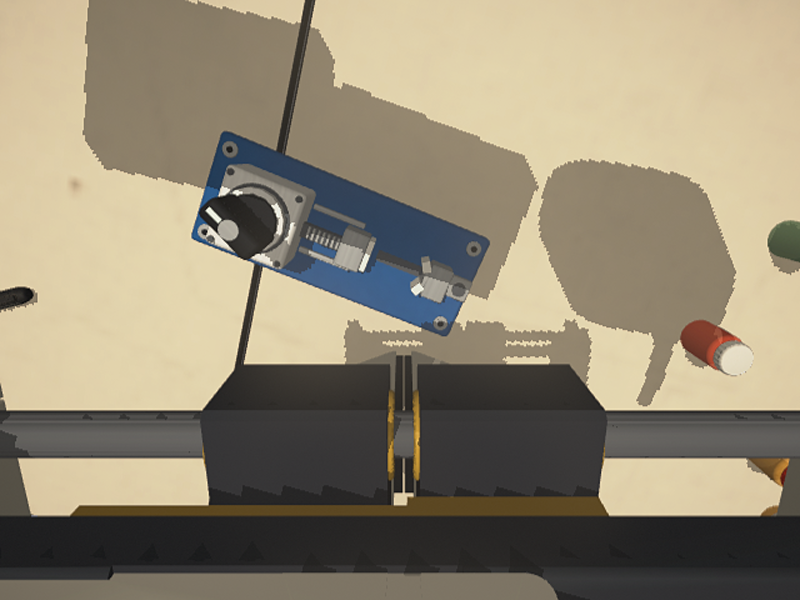

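The wrist view shows empty fingers (opening 0.3): the grasp failed. It also gives a clear view of the vise: plate corners (222,133), (490,240), (447,335), (193,238); knob top near (230,228); jaw face near (373,250); V near (430,280). I'll look for the vial.

Run:
```python
from h import *
import pickle
c=pickle.load(open('w2.pkl','rb'))
P=[onz(c,u/1.25,v/1.25,12) for u,v in [(193,238),(222,133),(490,240),(447,335)]]
for p in P: print(p.round(1))
print('len',[np.linalg.norm(P[i]-P[(i+1)%4]).round(1) for i in range(4)],'ctr',np.mean(P,0).round(1))
ax=(P[0]+P[1]-P[2]-P[3]);print('yaw x',np.degrees(np.arctan2(ax[1],ax[0])))
s=snap('side'); pickle.dump(s,open('side2.pkl','wb'))
e=np.zeros((600,800,3),np.uint8)
e[:300]=cv2.resize(s['image'][285:405,180:500],(800,300),interpolation=cv2.INTER_CUBIC)
w=c['image']; e[300:,:400]=cv2.resize(w[100:200,150:283],(400,300),interpolation=cv2.INTER_CUBIC)
e[300:,400:]=cv2.resize(w[160:270,260:407],(400,300),interpolation=cv2.INTER_CUBIC)
cv2.imwrite('pics/c3.png',e)
```

```text
[466.7 185.9  12. ]
[542.2 177.8  12. ]
[519.8 -18.1  12. ]
[443.2  -8.7  12. ]
len [np.float64(76.0), np.float64(197.2), np.float64(77.1), np.float64(196.0)] ctr [493.   84.2  12. ]
yaw x 83.30588817305541
```

View pics/c3.png

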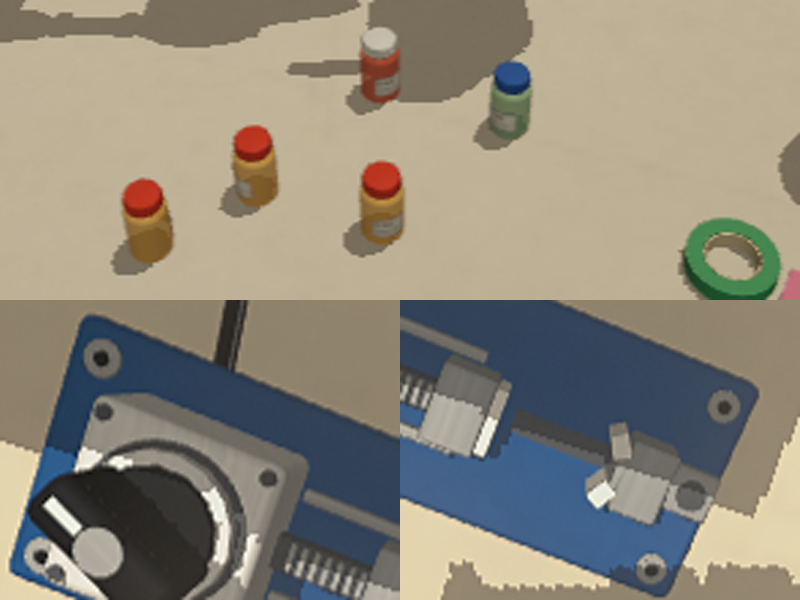

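Vial A is still upright at about the same place, side (332,357), and the bystanders have not moved. I'll triangulate it more carefully and measure the vise details from w2.

Run:
```python
from h import *
import pickle
s=pickle.load(open('side2.pkl','rb')); c=pickle.load(open('w2.pkl','rb')); w1=pickle.load(open('w1.pkl','rb'))
def blob(im,x0,x1,y0,y1):
    h=cv2.cvtColor(im,cv2.COLOR_BGR2HSV)[y0:y1,x0:x1]
    m=((h[...,0]<6)|(h[...,0]>174))&(h[...,1]>190)&(h[...,2]>100)
    v,u=np.nonzero(m); return u.mean()+x0,v.mean()+y0,u.min()+x0,u.max()+x0,v.min()+y0,v.max()+y0,m.sum()
for k,box in (('A',(315,350,340,372)),('B',(268,296,325,362)),):
    for nm in('side','side2'):
        im=pickle.load(open(nm+'.pkl','rb')); b=blob(im['image'],*box); print(k,nm,np.round(b,1),onz(im,b[0],b[1],44).round(1))
sc=pickle.load(open('scene.pkl','rb')); b=blob(sc['image'],362,385,176,192); print('scene',np.round(b,1),onz(sc,b[0],b[1],44).round(1))
b=blob(w1['image'],300,350,200,245); print('w1',np.round(b,1),onz(w1,b[0],b[1],47).round(1))
# vise details, crop scale: left 400/133, 3 ; right 400/147, 300/110
L=lambda u,v:(150+u*133/400,100+(v-300)/3)
Rr=lambda u,v:(260+(u-400)*147/400,160+(v-300)*110/300)
ctr=np.array([493,84.2]);a=np.radians(83.2);M=np.array([[np.cos(a),np.sin(a)],[-np.sin(a),np.cos(a)]])
def V(n,uv,z): p=onz(c,*uv,z); print(n,p.round(1),'vise',(M@(p[:2]-ctr)).round(1))
V('knob top disc',L(97,552),102)
V('knob mark a',L(47,497),102);V('knob mark b',L(80,528),102)
V('screws',L(102,358),12);V('',Rr(723,407),12);V('',Rr(651,570),12);V('',L(40,556),12)
V('jaw face top a',Rr(512,385),33);V('jaw face b',Rr(487,458),33)
V('anvil tip a',Rr(610,425),32);V('tip b',Rr(588,490),32);V('anvil back',Rr(680,490),32)
V('V apex',Rr(617,470),32)
V('gearbox corner',L(305,462),52);V('gb',L(108,395),52)
```

```text
A side [332.3 356.6 325.  339.  350.  363.  170. ] [ 493.5 -311.6   44. ]
A side2 [332.3 356.6 325.  339.  350.  363.  169. ] [ 493.5 -311.7   44. ]
B side [280.7 342.  274.  287.  336.  348.  155. ] [ 413.4 -284.1   44. ]
B side2 [280.7 342.1 274.  287.  336.  348.  154. ] [ 413.5 -284.2   44. ]<stdin>:7: RuntimeWarning: Mean of empty slice.
  ret = ret.dtype.type(ret / rcount)
Traceback (most recent call last):
ValueError: zero-size array to reduction operation minimum which has no identity
```

Run:
```python
from h import *
import pickle
c=pickle.load(open('w2.pkl','rb'))
L=lambda u,v:(150+u*133/400,100+(v-300)/3)
Rr=lambda u,v:(260+(u-400)*147/400,160+(v-300)*110/300)
ctr=np.array([493,84.2]);a=np.radians(83.2);M=np.array([[np.cos(a),np.sin(a)],[-np.sin(a),np.cos(a)]])
def V(n,uv,z): p=onz(c,*uv,z); print(n,p.round(1),'vise',(M@(p[:2]-ctr)).round(1))
V('knob top disc',L(97,552),102)
V('knob mark a',L(47,497),102);V('knob mark b',L(80,528),102)
V('screws',L(102,358),12);V('',Rr(723,407),12);V('',Rr(651,570),12);V('',L(40,556),12)
V('jaw face top a',Rr(512,385),33);V('jaw face b',Rr(487,458),33)
V('anvil tip a',Rr(610,425),32);V('tip b',Rr(588,490),32);V('anvil back',Rr(680,490),32)
V('V apex',Rr(617,470),32)
V('gearbox corner',L(305,462),52);V('gb',L(108,395),52)
togo([494,-312,100],-75)
```

```text
knob top disc [498.8 136.5 102. ] vise [52.6  0.4]
knob mark a [507.9 149.  102. ] vise [66.1 -7.1]
knob mark b [503.1 141.  102. ] vise [57.6 -3.3]
screws [533.3 170.9  12. ] vise [ 90.9 -29.7]
 [510.5  -8.6  12. ] vise [-90.1 -28.4]
 [450.5  -1.4  12. ] vise [-90.   32.1]
 [473.2 179.   12. ] vise [91.8 30.9]
jaw face top a [503.1  59.8  33. ] vise [-23. -13.]
jaw face b [478.9  61.8  33. ] vise [-23.9  11.3]
anvil tip a [498.8  27.3  32. ] vise [-55.8 -12.5]
tip b [476.9  28.5  32. ] vise [-57.3   9.4]
anvil back [4.844e+02 4.000e-01 3.200e+01] vise [-84.3  -1.4]
V apex [485.5  21.3  32. ] vise [-63.3  -0. ]
gearbox corner [524.3 103.7  52. ] vise [ 23.1 -28.8]
gb [527.7 155.3  52. ] vise [ 74.7 -26. ]
t 4.75 tcp [488.9  37.8 201.1] F [-0.7  0.7  0.8] w 0.9
axes x [-0. -0. -1.] y [ 0.259 -0.966  0.   ] z [-0.966 -0.259  0.   ]
lin cm [10.11 33.92  8.56]
heading y -75.0 turn about tool x 0.0 q6 1.23
```

```bash
python3 -m crank '[{"linear":[0,1.5,0.4],"delta_rot":[0,0,0],"fingers":1},{"linear":[0,3,0.8],"delta_rot":[0,0,0],"fingers":1},{"linear":[0,4,1],"delta_rot":[0,0,0],"fingers":1},{"linear":[0,4,1],"delta_rot":[0,0,0],"fingers":1},{"linear":[0,4,1],"delta_rot":[0,0,0],"fingers":1}]'
python3 -m crank '[{"linear":[0,4,1],"delta_rot":[0,0,0],"fingers":1},{"linear":[0,4,1],"delta_rot":[0,0,0],"fingers":1},{"linear":[0,4,1],"delta_rot":[0,0,0],"fingers":1},{"linear":[0,3.5,0.9],"delta_rot":[0,0,0],"fingers":1},{"linear":[2,1.5,0.4],"delta_rot":[0,0,0],"fingers":1}]'
python3 -c "
from h import *
togo([494,-312,31],-75)"
```

```text
time: 5.25
tool_pos: [491.0, -133.7, 201.2]
tcp_rot: [2.338, 1.571, -0.541]
contact_force: [-0.1, 0.1, -0.2]
grip_width: 35.8
time: 5.75
tool_pos: [494.5, -311.9, 183.0]
tcp_rot: [2.075, 1.564, -0.807]
contact_force: [0.3, -0.2, -0.8]
grip_width: 75.4
t 5.75 tcp [ 494.5 -311.9  183. ] F [ 0.3 -0.2 -0.8] w 75.4
axes x [ 0.004 -0.005 -1.   ] y [ 0.257 -0.966  0.006] z [-0.966 -0.257 -0.003]
lin cm [15.2  -0.09  0.1 ]
heading y -75.1 turn about tool x -0.12 q6 0.618
```

Vise geometry checks out: knob at vise (52.6, 0.4), V apex x≈-63.3, jaw face x≈-23.5. So the nest is at x≈-47.7, leaving about 10.7 mm of play, within the stated 5.5 to 12.5. Retrying the grasp with a longer wait.

```bash
python3 -m crank '[{"linear":[4,0,0],"delta_rot":[0,0,0],"fingers":1},{"linear":[4,0,0],"delta_rot":[0,0,0],"fingers":1},{"linear":[3.7,0,0],"delta_rot":[0,0,0],"fingers":1},{"linear":[2.5,0,0],"delta_rot":[0,0,0],"fingers":1},{"linear":[1,0,0],"delta_rot":[0,0,0],"fingers":0.6}]'
python3 -m crank '[{"linear":[0,0,0],"delta_rot":[0,0,0],"fingers":0.4},{"linear":[0,0,0],"delta_rot":[0,0,0],"fingers":0},{"linear":[0,0,0],"delta_rot":[0,0,0],"fingers":0},{"linear":[0,0,0],"delta_rot":[0,0,0],"fingers":0},{"linear":[0,0,0],"delta_rot":[0,0,0],"fingers":0}]'
python3 -m crank '[{"linear":[0,0,0],"delta_rot":[0,0,0],"fingers":0},{"linear":[0,0,0],"delta_rot":[0,0,0],"fingers":0},{"linear":[0,0,0],"delta_rot":[0,0,0],"fingers":0},{"linear":[0,0,0],"delta_rot":[0,0,0],"fingers":0},{"linear":[0,0,0],"delta_rot":[0,0,0],"fingers":0}]'
python3 -m crank '[{"linear":[0,0,0],"delta_rot":[0,0,0],"fingers":0},{"linear":[0,0,0],"delta_rot":[0,0,0],"fingers":0},{"linear":[0,0,0],"delta_rot":[0,0,0],"fingers":0},{"linear":[0,0,0],"delta_rot":[0,0,0],"fingers":0},{"linear":[0,0,0],"delta_rot":[0,0,0],"fingers":0}]'
```

```text
time: 6.25
tool_pos: [492.3, -306.5, 26.3]
tcp_rot: [-0.94, 1.566, 2.464]
contact_force: [-0.3, 0.8, 0.5]
grip_width: 87.5
time: 6.75
tool_pos: [494.2, -307.6, 30.1]
tcp_rot: [2.165, 1.569, -0.714]
contact_force: [-0.1, -0.3, -0.5]
grip_width: 48.1
time: 7.25
tool_pos: [493.8, -307.3, 29.1]
tcp_rot: [0.01, 1.571, -2.868]
contact_force: [-0.6, 0.3, -0.2]
grip_width: 8.3
time: 7.75
tool_pos: [493.8, -307.3, 29.1]
tcp_rot: [1.567, 1.571, -1.312]
contact_force: [-0.7, -0.4, 0.9]
grip_width: 0.1
```

The fingers shut on nothing at the measured spot, so I'll look from the side.

Run:
```python
from h import *
import pickle
s=snap('side'); w=snap('wrist'); pickle.dump((s,w),open('p8.pkl','wb'))
e=np.zeros((600,800,3),np.uint8)
e[:,:400]=cv2.resize(s['image'][240:420,240:360],(400,600),interpolation=cv2.INTER_CUBIC)
e[:300,400:]=cv2.resize(w['image'],(400,300),interpolation=cv2.INTER_AREA)
c=snap('scene'); e[300:,400:]=cv2.resize(c['image'][120:270,300:500],(400,300),interpolation=cv2.INTER_CUBIC)
cv2.imwrite('pics/c4.png',e)
o=bot.get_obs(); print(o['joint_positions'],o['tool_pos'], np.array(w['pose'])[:3,3])
for n,q in(('side',s),('scene',c)): print(n,proj(q,o['tool_pos']),proj(q,o['tool_pos']-[0,0,25]))
```

```text
[-6.88371844e-01  6.42160023e-01  1.58118396e+00 -4.85168459e-05
  9.18131595e-01  6.19664124e-01] [ 493.81491099 -307.30228721   29.14197249] [ 564.46443766 -288.24958475  201.00745636]
side [332.71353203 360.79375447] [332.93041866 371.30614559]
scene [371.38496681 190.65036249] [370.67653002 199.25552757]
```

View pics/c4.png

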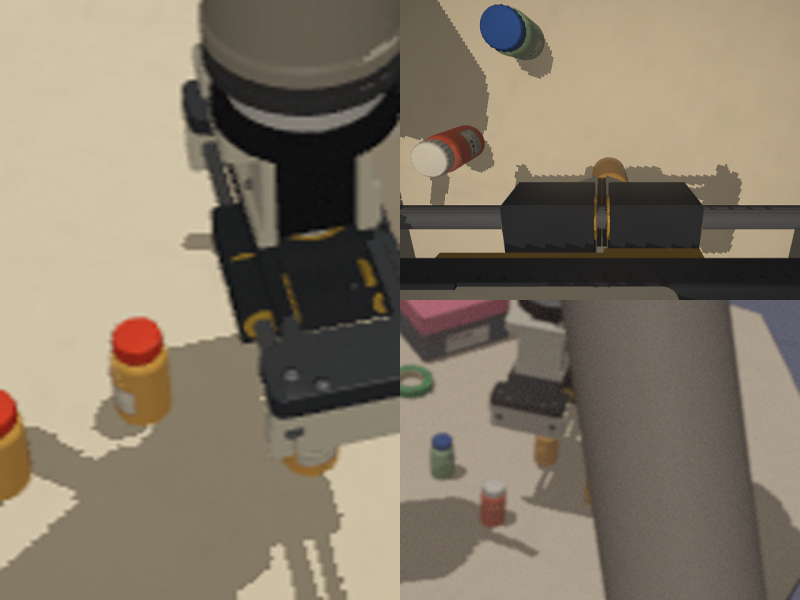

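The picture shows the vial untouched, with its base at crop (310,465). The shut fingers stand just on its -x side, and the wrist view shows the vial beyond the gap at (610,170). I'll check where the TCP projects in the wrist camera compared with the vial.

Run:
```python
from h import *
import pickle
s,w=pickle.load(open('p8.pkl','rb')); w1=pickle.load(open('w1.pkl','rb'))
t=np.array([493.8,-307.3,29.1])
print('now wrist: tcp',proj(w,t).round(),'tip',proj(w,t-[0,0,25]).round(),'vial',[proj(w,[494,-312,z]).round() for z in(0,25,50)])
T=np.array([500.8,-307.5,181.9]);y=np.array([.263,-.965,0]);zt=np.array([-.965,-.263,0])
for dz in(0,-25):
  print('w1',dz,[proj(w1,T+y*46*k+zt*j+[0,0,dz]).round() for k in(-1,1) for j in(-9.5,9.5)])
P=np.array(w['pose']); print(P.round(3))
im=w['image']; cv2.imwrite('pics/c5.png',np.hstack([cv2.resize(im[220:460,220:440],(440,480)),cv2.resize(s['image'][330:390,300:345],(360,480))]))
```

```text
now wrist: tcp [323. 292.] tip [323. 273.] vial [array([331., 272.]), array([332., 291.]), array([334., 315.])]
w1 0 [array([214., 261.]), array([217., 301.]), array([421., 261.]), array([418., 300.])]
w1 -25 [array([227., 245.]), array([229., 280.]), array([410., 245.]), array([408., 280.])]
[[ 2.60000e-01 -9.29000e-01 -2.62000e-01  5.64464e+02]
 [-9.66000e-01 -2.50000e-01 -7.10000e-02 -2.88250e+02]
 [ 0.00000e+00  2.71000e-01 -9.63000e-01  2.01007e+02]
 [ 0.00000e+00  0.00000e+00  0.00000e+00  1.00000e+00]]
```

View pics/c5.png

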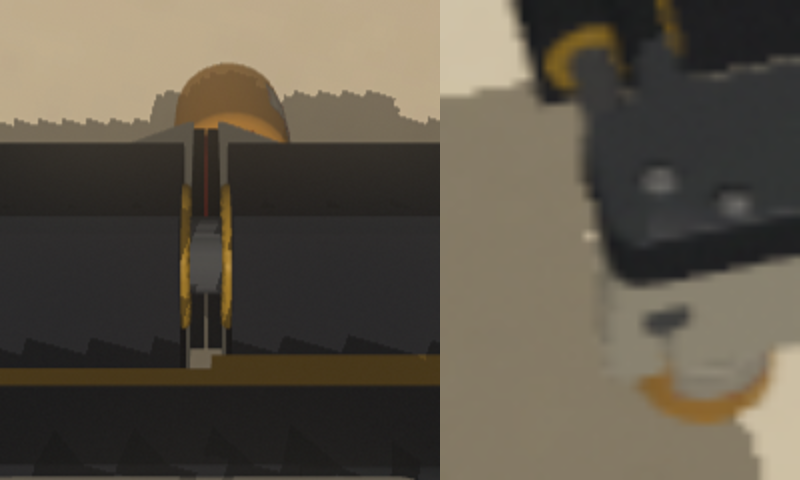

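The fingers are fully shut, yet the vial is undisturbed. The pads seem offset from the reported TCP toward -x (tool +z) by about 15 mm or more. I'll lift clear and measure where the fingertips really are.

```bash
python3 -m crank '[{"linear":[-2,0,0],"delta_rot":[0,0,0],"fingers":0},{"linear":[-4,0,0],"delta_rot":[0,0,0],"fingers":0},{"linear":[-4,0,0],"delta_rot":[0,0,0],"fingers":0},{"linear":[0,0,0],"delta_rot":[0,0,0],"fingers":0},{"linear":[0,0,0],"delta_rot":[0,0,0],"fingers":0}]'
python3 - <<'E'
from h import *
import pickle
s=snap('side'); o=bot.get_obs(); print(o['tool_pos'],o['tcp_rot'])
for dz in (0,-6,-25): print(dz,(proj(s,o['tool_pos']+[0,0,dz])-[290,260])*6)
pickle.dump(s,open('p9.pkl','wb'))
cv2.imwrite('pics/c6.png',cv2.resize(s['image'][260:360,290:400],(660,600),interpolation=cv2.INTER_CUBIC))
E
```

```text
time: 8.4
tool_pos: [494.1, -307.5, 130.1]
tcp_rot: [2.159, 1.569, -0.719]
contact_force: [-0.6, 0.4, -0.8]
grip_width: 0.5
[ 493.46511131 -307.04051584  128.7372202 ] [-0.77062546  1.57027655  2.63378801]
0 [249.05374845 325.38464098]
-6 [249.4356412  343.52600286]
-25 [250.61919434 399.74929136]
```

View pics/c6.png

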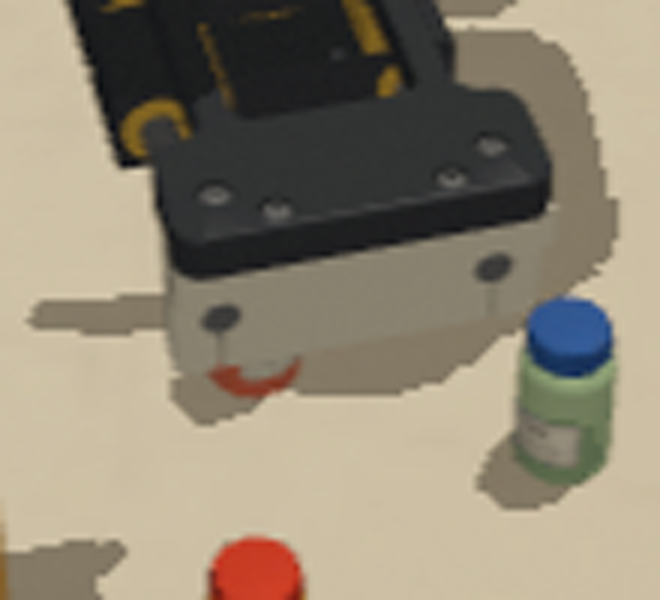

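The fingertips project as expected, and the red arc at (255,375) is vial_2's base showing below them. So the shut fingers passed straight through A without moving it. A may be a look-alike made only of scenery, so I need to look for a farther amber vial. The far trio at side (372,66) is a suspect. I'll search the images by colour and compute positions.

Run:
```python
from h import *
import pickle
s=pickle.load(open('side.pkl','rb')); c=pickle.load(open('scene.pkl','rb'))
for u,v in ((364,74),(372,74),(380,74)): print(onz(s,u,v,0).round(), onz(s,u,v,-0).round()[0])
for nm,q in(('side',s),('scene',c)):
    h=cv2.cvtColor(q['image'],cv2.COLOR_BGR2HSV)
    m=(((h[...,0]<25)|(h[...,0]>172))&(h[...,1]>150)&(h[...,2]>60)).astype(np.uint8)
    n,_,st,ce=cv2.connectedComponentsWithStats(m)
    for i in range(1,n):
        if st[i,4]>=8: print(nm,ce[i].round(),st[i,2:].tolist(),onz(q,*ce[i],25).round()[:2])
e=np.zeros((600,800,3),np.uint8)
e[:300]=cv2.resize(s['image'][20:110,270:510],(800,300),interpolation=cv2.INTER_CUBIC)
e[300:]=cv2.resize(c['image'][80:230,80:480],(800,300),interpolation=cv2.INTER_CUBIC)
cv2.imwrite('pics/c7.png',e)
```

```text
[ 581. 1040.    0.] 581.0
[ 611. 1039.    0.] 611.0
[ 640. 1038.    0.] 640.0
side [450.  37.] [31, 51, 864] [ 953. 1410.]
side [489.  16.] [8, 18, 69] [1184. 1734.]
side [478.  17.] [9, 14, 52] [1129. 1716.]
side [298.  41.] [3, 4, 11] [ 315. 1382.]
side [562.  55.] [5, 6, 19] [1326. 1149.]
side [373.  63.] [6, 15, 59] [ 614. 1085.]
side [357.  78.] [20, 3, 39] [553. 926.]
side [540. 228.] [10, 12, 93] [910.  41.]
side [573. 234.] [12, 12, 103] [968.  21.]
side [331. 315.] [14, 20, 171] [ 488. -207.]
side [282. 350.] [17, 32, 408] [ 414. -284.]
side [615. 386.] [59, 81, 2663] [ 899. -345.]
side [332. 364.] [16, 33, 382] [ 493. -309.]
side [239. 373.] [20, 33, 496] [ 353. -329.]
scene [597.  65.] [9, 6, 15] [  237. -1195.]
scene [250. 104.] [19, 13, 87] [ 964. -446.]
scene [163. 144.] [5, 4, 11] [1022. -177.]
scene [174. 155.] [5, 5, 21] [ 964. -159.]
scene [373. 183.] [8, 7, 43] [ 506. -336.]
scene [400. 204.] [9, 8, 53] [ 422. -307.]
scene [435. 204.] [10, 8, 59] [ 360. -351.]
scene [ 51. 363.] [7, 6, 24] [705. 363.]
```

View pics/c7.png

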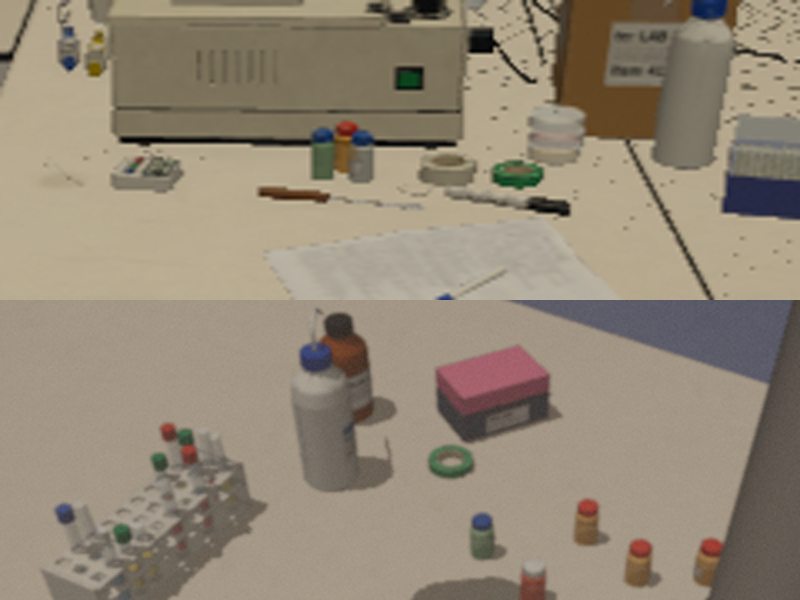

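Run:
```python
from h import *
import pickle
s=pickle.load(open('p9.pkl','rb')); t=np.array([493.5,-307,128.7]);y=np.array([.26,-.966,0]);z=np.array([-.966,-.26,0])
q=lambda a,b,h:((proj(s,t+y*a+z*b+[0,0,h])-[290,260])*6).round().tolist()
for a in(0,19,40,65,95): print(a,[(h,q(a,-37.5,h),q(a,37.5,h)) for h in (-25,0,41)])
print('pad tips outer',q(19,-9.5,-25),q(19,9.5,-25))
im=s['image'][260:360,290:400]; a=cv2.resize(im,(770,700),interpolation=cv2.INTER_NEAREST).astype(float)
g=cv2.createCLAHE(6,(4,4)).apply(cv2.cvtColor(im,cv2.COLOR_BGR2GRAY)); g=cv2.resize(g,(660,600),interpolation=cv2.INTER_NEAREST); cv2.imwrite('pics/c8.png',g[180:480,100:600])
w2=pickle.load(open('w2.pkl','rb'))
```

```text
0 [(-25, [403.0, 371.0], [96.0, 429.0]), (0, [404.0, 296.0], [91.0, 355.0]), (41, [407.0, 167.0], [82.0, 226.0])]
19 [(-25, [425.0, 428.0], [113.0, 489.0]), (0, [428.0, 354.0], [108.0, 414.0]), (41, [431.0, 224.0], [100.0, 284.0])]
40 [(-25, [451.0, 494.0], [132.0, 558.0]), (0, [454.0, 420.0], [127.0, 483.0]), (41, [459.0, 289.0], [120.0, 353.0])]
65 [(-25, [484.0, 578.0], [155.0, 645.0]), (0, [488.0, 502.0], [151.0, 570.0]), (41, [494.0, 371.0], [145.0, 438.0])]
95 [(-25, [526.0, 684.0], [186.0, 756.0]), (0, [530.0, 608.0], [183.0, 680.0]), (41, [539.0, 477.0], [177.0, 549.0])]
pad tips outer [310.0, 451.0] [231.0, 466.0]
```

View pics/c8.png

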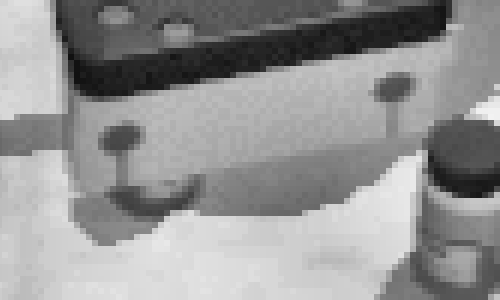

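The gripper body sits about 160 crop px (about 50 mm) higher in the side view than the reported TCP implies, with matching columns. The wrist view agrees: the fingertip gap looks too near the camera. So the true fingertip height is about 48 to 51 mm above what is reported, and the fingers shut just above the cap. I'll correct for it: open, shift 4.5 mm in -y, and go lower while watching the force.

```bash
python3 -m crank '[{"linear":[0,0.43,0.12],"delta_rot":[0,0,0],"fingers":0.8},{"linear":[0,0,0],"delta_rot":[0,0,0],"fingers":0.8},{"linear":[0,0,0],"delta_rot":[0,0,0],"fingers":0.8},{"linear":[1,0,0],"delta_rot":[0,0,0],"fingers":0.8},{"linear":[2,0,0],"delta_rot":[0,0,0],"fingers":0.8}]'
python3 -m crank '[{"linear":[2,0,0],"delta_rot":[0,0,0],"fingers":0.8},{"linear":[2,0,0],"delta_rot":[0,0,0],"fingers":0.8},{"linear":[2,0,0],"delta_rot":[0,0,0],"fingers":0.8},{"linear":[1,0,0],"delta_rot":[0,0,0],"fingers":0.8},{"linear":[0,0,0],"delta_rot":[0,0,0],"fingers":0.8}]'
python3 -m crank '[{"linear":[1,0,0],"delta_rot":[0,0,0],"fingers":0.8},{"linear":[1,0,0],"delta_rot":[0,0,0],"fingers":0.8},{"linear":[0.8,0,0],"delta_rot":[0,0,0],"fingers":0.8},{"linear":[0,0,0],"delta_rot":[0,0,0],"fingers":0.8},{"linear":[0,0,0],"delta_rot":[0,0,0],"fingers":0.6}]'
python3 -c "
from h import *
togo([494,-312,-13],-75)
s=snap('side'); cv2.imwrite('pics/c9.png',cv2.resize(s['image'][310:400,280:390],(660,540),interpolation=cv2.INTER_CUBIC))"
```

```text
time: 8.95
tool_pos: [494.5, -312.3, 99.3]
tcp_rot: [2.166, 1.568, -0.713]
contact_force: [0.2, 0.3, -0.2]
grip_width: 36.0
time: 9.45
tool_pos: [492.7, -310.9, 27.2]
tcp_rot: [-0.944, 1.567, 2.461]
contact_force: [-0.3, 0.1, -0.5]
grip_width: 72.1
time: 9.95
tool_pos: [493.8, -311.8, 1.1]
tcp_rot: [-0.351, 1.571, 3.053]
contact_force: [0.5, 0.5, 0.0]
grip_width: 69.1
t 9.95 tcp [ 493.8 -311.8    1.1] F [0.5 0.5 0. ] w 69.1
axes x [-0.  0. -1.] y [ 0.26  -0.966 -0.   ] z [-0.966 -0.26   0.   ]
lin cm [ 1.41  0.03 -0.02]
heading y -74.9 turn about tool x 0.06 q6 0.614
```

View pics/c9.png

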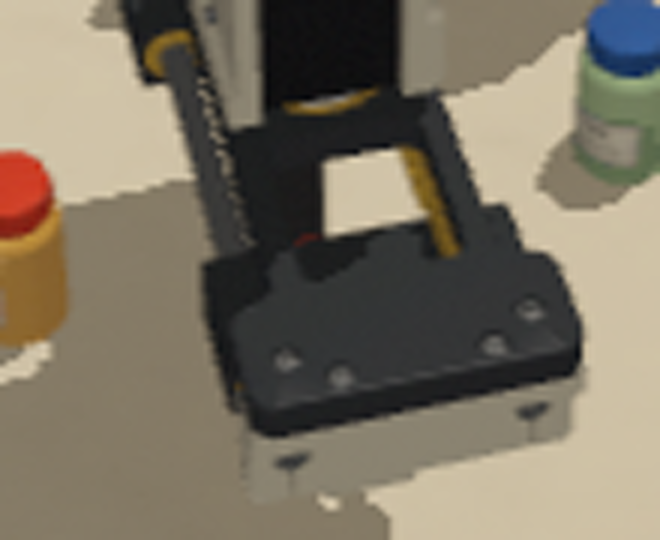

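Reported tip z is about -24 with no contact, so the offset is confirmed. The side picture shows the gripper centred around the vial. Going 14 mm lower and closing.

```bash
python3 -m crank '[{"linear":[0.5,0,0],"delta_rot":[0,0,0],"fingers":0.6},{"linear":[0.5,0,0],"delta_rot":[0,0,0],"fingers":0.5},{"linear":[0.4,0,0],"delta_rot":[0,0,0],"fingers":0.4},{"linear":[0,0,0],"delta_rot":[0,0,0],"fingers":0},{"linear":[0,0,0],"delta_rot":[0,0,0],"fingers":0}]'
python3 -m crank '[{"linear":[0,0,0],"delta_rot":[0,0,0],"fingers":0},{"linear":[0,0,0],"delta_rot":[0,0,0],"fingers":0},{"linear":[0,0,0],"delta_rot":[0,0,0],"fingers":0},{"linear":[0,0,0],"delta_rot":[0,0,0],"fingers":0},{"linear":[0,0,0],"delta_rot":[0,0,0],"fingers":0}]'
python3 -m crank '[{"linear":[0,0,0],"delta_rot":[0,0,0],"fingers":0},{"linear":[0,0,0],"delta_rot":[0,0,0],"fingers":0},{"linear":[0,0,0],"delta_rot":[0,0,0],"fingers":0},{"linear":[0,0,0],"delta_rot":[0,0,0],"fingers":0},{"linear":[0,0,0],"delta_rot":[0,0,0],"fingers":0}]'
```

```text
time: 10.5
tool_pos: [493.7, -311.7, -13.1]
tcp_rot: [-0.72, 1.571, 2.684]
contact_force: [-0.4, 0.9, -0.1]
grip_width: 27.7
time: 11.0
tool_pos: [493.8, -311.8, -12.9]
tcp_rot: [1.474, 1.571, -1.404]
contact_force: [0.6, -0.1, -1.5]
grip_width: 26.5
time: 11.5
tool_pos: [493.7, -311.8, -12.9]
tcp_rot: [0.99, 1.571, -1.889]
contact_force: [-0.4, 0.5, -0.4]
grip_width: 26.7
```

Gripped (26.7 mm). Lifting slowly at first, then carrying to above the nest and turning.

```bash
python3 -m crank '[{"linear":[-0.5,0,0],"delta_rot":[0,0,0],"fingers":0},{"linear":[-1.5,0,0],"delta_rot":[0,0,0],"fingers":0},{"linear":[-3,0,0],"delta_rot":[0,0,0],"fingers":0},{"linear":[-3,0,0],"delta_rot":[0,0,0],"fingers":0},{"linear":[-3,0,0],"delta_rot":[0,0,0],"fingers":0}]'
python3 -m crank '[{"linear":[-1,-1.2,-0.3],"delta_rot":[0,0,0],"fingers":0},{"linear":[0,-3,-0.75],"delta_rot":[0,0,0],"fingers":0},{"linear":[0,-4,-1],"delta_rot":[0,0,0],"fingers":0},{"linear":[0,-4,-1],"delta_rot":[0,0,0],"fingers":0},{"linear":[0,-4,-1],"delta_rot":[0,0,0],"fingers":0}]'
python3 -m crank '[{"linear":[0,-4,-1],"delta_rot":[0,0,0],"fingers":0},{"linear":[0,-4,-1],"delta_rot":[0,0,0],"fingers":0},{"linear":[0,-4,-1],"delta_rot":[0,0,0],"fingers":0},{"linear":[0,-4,-1],"delta_rot":[0,0,0],"fingers":0},{"linear":[0,-2,-0.55],"delta_rot":[0,0,0],"fingers":0}]'
python3 -m crank '[{"linear":[0,0,0],"delta_rot":[-5,0,0],"fingers":0},{"linear":[0,0,0],"delta_rot":[-8.4,0,0],"fingers":0},{"linear":[0,0,0],"delta_rot":[-8.4,0,0],"fingers":0},{"linear":[0,0,0],"delta_rot":[-8.4,0,0],"fingers":0},{"linear":[0,0,0],"delta_rot":[-8.4,0,0],"fingers":0}]'
python3 -m crank '[{"linear":[0,0,0],"delta_rot":[-8.4,0,0],"fingers":0},{"linear":[0,0,0],"delta_rot":[-8.4,0,0],"fingers":0},{"linear":[0,0,0],"delta_rot":[-7.6,0,0],"fingers":0},{"linear":[0,0,0],"delta_rot":[-5,0,0],"fingers":0},{"linear":[0,0,0],"delta_rot":[0,0,0],"fingers":0}]'
python3 -m crank '[{"linear":[0,0,0],"delta_rot":[0,0,0],"fingers":0},{"linear":[0,0,0],"delta_rot":[0,0,0],"fingers":0},{"linear":[0,0,0],"delta_rot":[0,0,0],"fingers":0},{"linear":[0,0,0],"delta_rot":[0,0,0],"fingers":0},{"linear":[0,0,0],"delta_rot":[0,0,0],"fingers":0}]'
python3 -c "
from h import *
togo([487.8,40.5,0],-7)
s=snap('side'); cv2.imwrite('pics/c10.png',cv2.resize(s['image'][120:280,250:450],(750,600),interpolation=cv2.INTER_CUBIC))
import pickle;pickle.dump((s,bot.get_obs()),open('p10.pkl','wb'))"
```

```text
time: 12.0
tool_pos: [493.6, -311.7, 98.6]
tcp_rot: [1.36, 1.571, -1.518]
contact_force: [0.6, -0.9, 0.0]
grip_width: 26.4
time: 12.5
tool_pos: [489.8, -142.4, 106.5]
tcp_rot: [-0.837, 1.57, 2.567]
contact_force: [0.7, -0.4, 0.9]
grip_width: 26.4
time: 13.0
tool_pos: [486.3, 44.3, 106.5]
tcp_rot: [-0.675, 1.569, 2.732]
contact_force: [0.5, 0.2, -0.5]
grip_width: 26.5
time: 13.5
tool_pos: [486.9, 41.5, 106.4]
tcp_rot: [-1.055, 1.569, 3.03]
contact_force: [0.1, -0.6, -0.8]
grip_width: 26.5
time: 14.0
tool_pos: [487.0, 41.4, 106.5]
tcp_rot: [-1.544, 1.569, 3.049]
contact_force: [0.7, 0.0, -0.1]
grip_width: 26.8
time: 14.5
tool_pos: [488.0, 40.8, 107.1]
tcp_rot: [0.485, 1.571, -1.207]
contact_force: [-0.6, 0.4, -0.1]
grip_width: 26.5
t 14.5 tcp [488.   40.8 107.1] F [-0.6  0.4 -0.1] w 26.5
axes x [ 0. -0. -1.] y [ 0.993 -0.121  0.   ] z [-0.121 -0.993  0.   ]
lin cm [ 1.071e+01 -1.000e-02  3.000e-02]
heading y -7.0 turn about tool x 0.03 q6 0.049
```

View pics/c10.png

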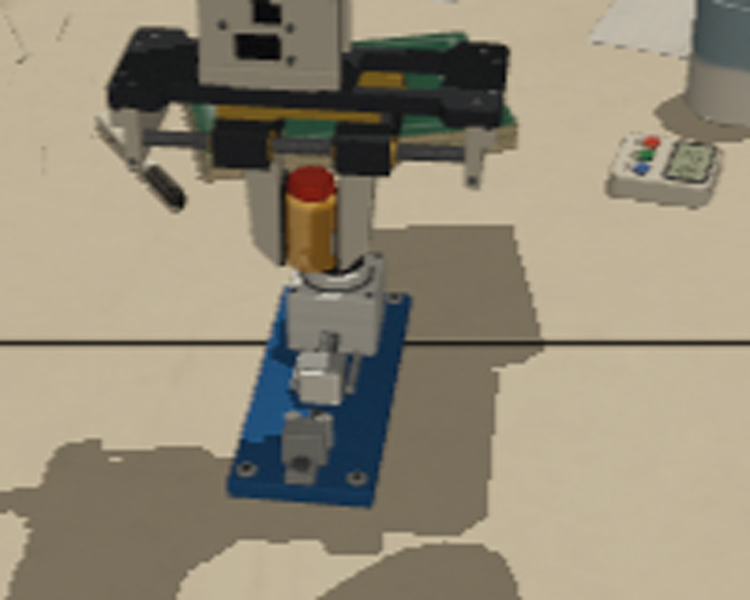

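```bash
python3 -c "
from h import *
import pickle
s,o=pickle.load(open('p10.pkl','rb'))
for d in ([0,0,120],[0,0,170]): print((( proj(s,[488,40.8,d[2]])-[250,120])*3.75).round())
h=cv2.cvtColor(s['image'],cv2.COLOR_BGR2HSV)[155:200,315:350]
m=((h[...,0]<6)|(h[...,0]>174))&(h[...,1]>170)&(h[...,2]>60); v,u=np.nonzero(m); print('cap c',u.mean()+315,v.mean()+155,m.sum(),'at z164',onz(s,u.mean()+315,v.mean()+155,164).round(1))
m=(h[...,0]>8)&(h[...,0]<25)&(h[...,1]>150)&(h[...,2]>60); v,u=np.nonzero(m); print('body c',u.mean()+315,v.mean()+155,v.max()+155)
print('front base edge', proj(s,[488,40.8-13.5,120]))
"
```

```text
[310. 258.]
[309. 173.]
cap c 332.5054945054945 168.63736263736263 91 at z164 [488.3  42.2 164. ]
body c 332.3430962343096 180.9205020920502 191
front base edge [332.49557896 192.57160187]
```

The camera places the held vial at (488.3, 42.2) with its base at about 120 mm, consistent with the robot. Lowering onto the plate.

```bash
python3 -m crank '[{"linear":[2,0,0],"delta_rot":[0,0,0],"fingers":0},{"linear":[3,0,0],"delta_rot":[0,0,0],"fingers":0},{"linear":[2.5,0,0.1],"delta_rot":[0,0,0],"fingers":0},{"linear":[1.5,0,0],"delta_rot":[0,0,0],"fingers":0},{"linear":[1,0,0],"delta_rot":[0,0,0],"fingers":0}]'
python3 -m crank '[{"linear":[0.3,0,0],"delta_rot":[0,0,0],"fingers":0},{"linear":[0.2,0,0],"delta_rot":[0,0,0],"fingers":0},{"linear":[0.1,0,0],"delta_rot":[0,0,0],"fingers":0},{"linear":[0,0,0],"delta_rot":[0,0,0],"fingers":0},{"linear":[0,0,0],"delta_rot":[0,0,0],"fingers":0}]'
python3 -c "
from h import *
togo([487.8,40.5,-1],-7)"
```

```text
time: 15.05
tool_pos: [487.3, 39.8, 5.9]
tcp_rot: [-1.469, 1.569, 3.122]
contact_force: [0.8, 0.2, 0.1]
grip_width: 26.6
time: 15.55
tool_pos: [488.2, 39.8, 1.6]
tcp_rot: [1.52, 1.57, -0.172]
contact_force: [0.4, -0.1, 0.1]
grip_width: 26.6
t 15.55 tcp [488.2  39.8   1.6] F [ 0.4 -0.1  0.1] w 26.6
axes x [ 0.001 -0.    -1.   ] y [ 0.993 -0.121  0.001] z [-0.121 -0.993  0.   ]
lin cm [ 0.26 -0.05 -0.06]
heading y -6.9 turn about tool x 0.06 q6 0.046
```

```bash
python3 -m crank '[{"linear":[0.1,0,0],"delta_rot":[0,0,0],"fingers":0},{"linear":[0.05,0,0],"delta_rot":[0,0,0],"fingers":0},{"linear":[0,0,0],"delta_rot":[0,0,0],"fingers":0},{"linear":[0,0,0],"delta_rot":[0,0,0],"fingers":0},{"linear":[0,0,0],"delta_rot":[0,0,0],"fingers":0}]'
python3 -m crank '[{"linear":[0.05,0,0],"delta_rot":[0,0,0],"fingers":0},{"linear":[0.05,0,0],"delta_rot":[0,0,0],"fingers":0},{"linear":[0,0,0],"delta_rot":[0,0,0],"fingers":0},{"linear":[0,0,0],"delta_rot":[0,0,0],"fingers":0},{"linear":[0,0,0],"delta_rot":[0,0,0],"fingers":0}]'
```

```text
time: 16.05
tool_pos: [487.9, 39.8, -0.4]
tcp_rot: [0.501, 1.571, -1.191]
contact_force: [0.3, 1.2, -0.1]
grip_width: 26.6
time: 16.55
tool_pos: [487.9, 39.8, -1.1]
tcp_rot: [1.293, 1.57, -0.399]
contact_force: [-2.0, -0.5, 5.7]
grip_width: 26.2
```

Contact at 5.7 N, so the vial is seated. Releasing and lifting off.

```bash
python3 -m crank '[{"linear":[0,0,0],"delta_rot":[0,0,0],"fingers":0.4},{"linear":[0,0,0],"delta_rot":[0,0,0],"fingers":0.6},{"linear":[0,0,0],"delta_rot":[0,0,0],"fingers":0.6},{"linear":[0,0,0],"delta_rot":[0,0,0],"fingers":0.6},{"linear":[0,0,0],"delta_rot":[0,0,0],"fingers":0.6}]'
python3 -m crank '[{"linear":[-1,0,0],"delta_rot":[0,0,0],"fingers":0.6},{"linear":[-3,0,0],"delta_rot":[0,0,0],"fingers":0.6},{"linear":[-4,0,0],"delta_rot":[0,0,0],"fingers":0.6},{"linear":[-4,0,0],"delta_rot":[0,0,0],"fingers":0.6},{"linear":[-3,0,1],"delta_rot":[0,0,0],"fingers":0.6}]'
python3 -m crank '[{"linear":[0,0,3],"delta_rot":[0,0,0],"fingers":0.6},{"linear":[0,0,4],"delta_rot":[0,0,0],"fingers":0.6},{"linear":[0,0,0],"delta_rot":[0,0,0],"fingers":0.6},{"linear":[0,0,0],"delta_rot":[0,0,0],"fingers":0.6},{"linear":[0,0,0],"delta_rot":[0,0,0],"fingers":0.6}]'
python3 -c "
from h import *
import pickle
togo([498.8,136.5,40],-36)
w=snap('wrist'); pickle.dump(w,open('p11.pkl','wb'))
print([proj(w,[498.8,136.5,z]).round() for z in(66,102)],proj(w,[488,39,12]),proj(w,[488,39,62]))
cv2.imwrite('pics/c11.png',cv2.resize(w['image'],(800,600),interpolation=cv2.INTER_CUBIC))"
```

```text
time: 17.05
tool_pos: [488.3, 39.8, -1.3]
tcp_rot: [1.521, 1.57, -0.171]
contact_force: [1.8, 0.3, 3.0]
grip_width: 54.6
time: 17.55
tool_pos: [486.4, 30.6, 151.3]
tcp_rot: [1.833, 1.57, 0.142]
contact_force: [0.1, 0.5, -0.6]
grip_width: 55.2
time: 18.05
tool_pos: [477.8, -38.8, 148.6]
tcp_rot: [-2.003, 1.57, 2.588]
contact_force: [-0.5, 0.4, -0.5]
grip_width: 55.2
t 18.05 tcp [477.8 -38.8 148.6] F [-0.5  0.4 -0.5] w 55.2
axes x [-0.001  0.    -1.   ] y [ 0.993 -0.121 -0.001] z [-0.121 -0.993 -0.   ]
lin cm [ 10.86  -0.02 -17.65]
heading y -6.9 turn about tool x 29.07 q6 -0.12
[array([322., -78.]), array([ 322., -116.])] [323.50409303 116.90427276] [323.64889267 115.41182312]
```

View pics/c11.png

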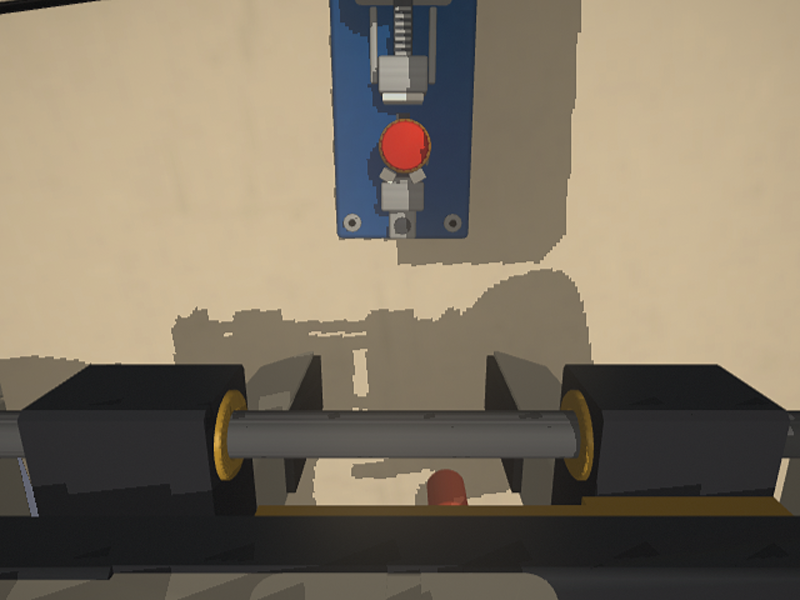

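Vial upright on the plate between V and jaw: cap centre at (405,145), predicted (404.5,144). Now the knob: cross-check the wing angle from the first scene picture, move above it and turn to heading 144°, so that one grip covers the whole turn.

```bash
python3 - <<'E'
from h import *
import pickle
c=pickle.load(open('scene.pkl','rb'))
q=[onz(c,195+u/5.454,260+v/5.454,102)[:2] for u,v in((145,236),(200,213),(255,200))]
print(np.round(q,1)); d=q[0]-q[2]; print('len',np.linalg.norm(d),np.degrees(np.arctan2(d[1],d[0])))
E
python3 -m crank '[{"linear":[0,0,-2],"delta_rot":[0,0,0],"fingers":0.6},{"linear":[0,0,-4],"delta_rot":[0,0,0],"fingers":0.6},{"linear":[0,0,-4],"delta_rot":[0,0,0],"fingers":0.6},{"linear":[0,0,-4],"delta_rot":[0,0,0],"fingers":0.6},{"linear":[0,0,-3.65],"delta_rot":[0,0,0],"fingers":0.6}]'
python3 -m crank '[{"linear":[0,0,0],"delta_rot":[-8.4,0,0],"fingers":0.6},{"linear":[0,0,0],"delta_rot":[-8.4,0,0],"fingers":0.6},{"linear":[0,0,0],"delta_rot":[-8.4,0,0],"fingers":0.6},{"linear":[0,0,0],"delta_rot":[-8.4,0,0],"fingers":0.6},{"linear":[0,0,0],"delta_rot":[-8.4,0,0],"fingers":0.6}]'
python3 -m crank '[{"linear":[0,0,0],"delta_rot":[-8.4,0,0],"fingers":0.6},{"linear":[0,0,0],"delta_rot":[-8.4,0,0],"fingers":0.6},{"linear":[0,0,0],"delta_rot":[-8.4,0,0],"fingers":0.6},{"linear":[0,0,0],"delta_rot":[-8.4,0,0],"fingers":0.6},{"linear":[0,0,0],"delta_rot":[-8.4,0,0],"fingers":0.6}]'
python3 -m crank '[{"linear":[0,0,0],"delta_rot":[-8.4,0,0],"fingers":0.6},{"linear":[0,0,0],"delta_rot":[-8.4,0,0],"fingers":0.6},{"linear":[0,0,0],"delta_rot":[-8.4,0,0],"fingers":0.6},{"linear":[0,0,0],"delta_rot":[-8.4,0,0],"fingers":0.6},{"linear":[0,0,0],"delta_rot":[-8.4,0,0],"fingers":0.6}]'
python3 -m crank '[{"linear":[0,0,0],"delta_rot":[-8.4,0,0],"fingers":0.6},{"linear":[0,0,0],"delta_rot":[-8.4,0,0],"fingers":0.6},{"linear":[0,0,0],"delta_rot":[-8.2,0,0],"fingers":0.6},{"linear":[0,0,0],"delta_rot":[0,0,0],"fingers":0.6},{"linear":[0,0,0],"delta_rot":[0,0,0],"fingers":0.6}]'
python3 - <<'E'
from h import *
import pickle
w=snap('wrist'); pickle.dump(w,open('p12.pkl','wb')); togo([498.8,136.5,47],-36)
cv2.imwrite('pics/c12.png',w['image']); print(proj(w,[498.8,136.5,102]), proj(w,[498.8+9.1,136.5+12.5,102]))
print(bot.get_obs()['moment'].round(3))
E
```

```text
[[506.9 150.2]
 [499.3 134.5]
 [489.  121.4]]
len 33.90133888282369 58.05517985917234
time: 18.6
tool_pos: [499.0, 138.6, 148.5]
tcp_rot: [-1.679, 1.57, 2.914]
contact_force: [0.5, -0.4, 0.2]
grip_width: 55.3
time: 19.1
tool_pos: [498.9, 136.9, 148.4]
tcp_rot: [-2.149, 1.57, -3.1]
contact_force: [-0.0, -0.1, -0.1]
grip_width: 55.1
time: 19.6
tool_pos: [498.9, 136.9, 148.4]
tcp_rot: [-2.937, 1.57, 3.128]
contact_force: [0.8, -0.4, -0.4]
grip_width: 54.8
time: 20.1
tool_pos: [498.9, 136.9, 148.4]
tcp_rot: [2.643, 1.57, -3.125]
contact_force: [-0.5, -0.1, 0.4]
grip_width: 55.0
time: 20.6
tool_pos: [499.2, 136.4, 148.5]
tcp_rot: [2.319, 1.57, -3.024]
contact_force: [0.3, 0.2, 0.1]
grip_width: 54.8
t 20.65 tcp [499.2 136.2 148.5] F [0.  0.5 0.5] w 54.9
axes x [-0. -0. -1.] y [-0.808  0.589  0.   ] z [ 0.589  0.808 -0.   ]
lin cm [10.15  0.05  0.  ]
heading y 143.9 turn about tool x -0.09 q6 -2.394
[323.25152972 259.03784554] [323.25411489 284.67438121]
[ 0.131 -0.135  0.013]
```

View pics/c12.png

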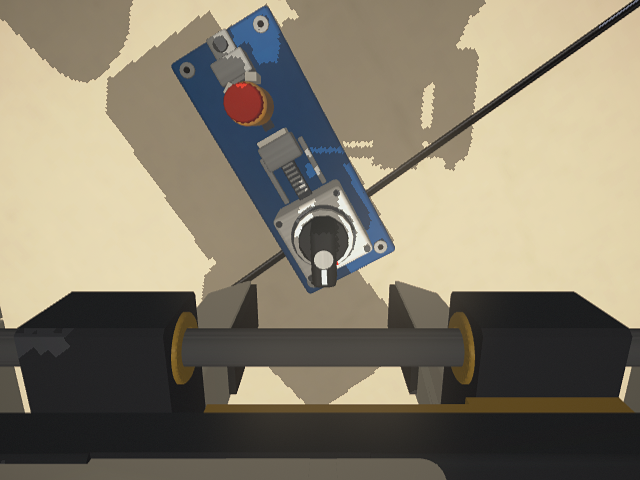

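The wing lies along the image vertical (top disc (324,259), mark (323,278)), so the fingers are aligned to within a degree or so. The vial is upright. Descending and gripping.

```bash
cat > m.py <<'E'
from h import *
o,M=axes(); h=np.degrees(np.arctan2(M[1,1],M[0,1])); print('head %.1f'%h,'M',o['moment'].round(3),'F',o['contact_force'].round(1),'w %.1f'%o['grip_width'],'q6 %.3f tau6 %.3f'%(o['joint_positions'][5],o['tau'][5]),o['tool_pos'].round(1))
E
python3 -m crank '[{"linear":[2,0,0],"delta_rot":[0,0,0],"fingers":0.6},{"linear":[3,0,0],"delta_rot":[0,0,0],"fingers":0.6},{"linear":[2.5,0,0],"delta_rot":[0,0,0],"fingers":0.6},{"linear":[1.5,0,0],"delta_rot":[0,0,0],"fingers":0.6},{"linear":[0.7,0,0],"delta_rot":[0,0,0],"fingers":0.6}]'
python3 -m crank '[{"linear":[0.4,0,0],"delta_rot":[0,0,0],"fingers":0.6},{"linear":[0,0,0],"delta_rot":[0,0,0],"fingers":0.4},{"linear":[0,0,0],"delta_rot":[0,0,0],"fingers":0.2},{"linear":[0,0,0],"delta_rot":[0,0,0],"fingers":0},{"linear":[0,0,0],"delta_rot":[0,0,0],"fingers":0}]'; python3 m.py
python3 -m crank '[{"linear":[0,0,0],"delta_rot":[0,0,0],"fingers":0},{"linear":[0,0,0],"delta_rot":[0,0,0],"fingers":0},{"linear":[0,0,0],"delta_rot":[0,0,0],"fingers":0},{"linear":[0,0,0],"delta_rot":[0,0,0],"fingers":0},{"linear":[0,0,0],"delta_rot":[0,0,0],"fingers":0}]'; python3 m.py
```

```text
time: 21.15
tool_pos: [498.5, 135.7, 50.1]
tcp_rot: [2.337, 1.568, -3.005]
contact_force: [0.1, 0.4, -0.0]
grip_width: 54.9
time: 21.65
tool_pos: [498.8, 136.3, 48.2]
tcp_rot: [1.371, 1.569, 2.314]
contact_force: [-3.8, 2.8, 4.1]
grip_width: 30.9
head 144.0 M [0.742 0.671 0.019] F [-3.8  2.8  4.1] w 30.9 q6 -2.397 tau6 -0.007 [498.8 136.3  48.2]
time: 22.15
tool_pos: [498.8, 136.3, 48.2]
tcp_rot: [1.413, 1.57, 2.356]
contact_force: [-5.1, 3.7, 4.0]
grip_width: 30.9
head 144.0 M [ 0.822  0.65  -0.017] F [-5.1  3.7  4. ] w 30.9 q6 -2.397 tau6 -0.011 [498.8 136.3  48.2]
```

Opening stopped at 30.9 mm instead of 14, with about 5 N to one side. Something other than the wing's thickness is caught, so I'll look before turning.

Run:
```python
from h import *
import pickle
s=snap('side'); w=snap('wrist'); c=snap('scene'); pickle.dump((s,w,c),open('p13.pkl','wb'))
e=np.zeros((600,800,3),np.uint8)
e[:,:400]=cv2.resize(s['image'][120:240,300:380],(400,600),interpolation=cv2.INTER_CUBIC)
e[:300,400:]=cv2.resize(w['image'][140:440,120:520],(400,300),interpolation=cv2.INTER_AREA)
e[300:,400:]=cv2.resize(c['image'][240:360,180:340],(400,300),interpolation=cv2.INTER_CUBIC)
cv2.imwrite('pics/c13.png',e)
```

```text
(no output)
```

View pics/c13.png

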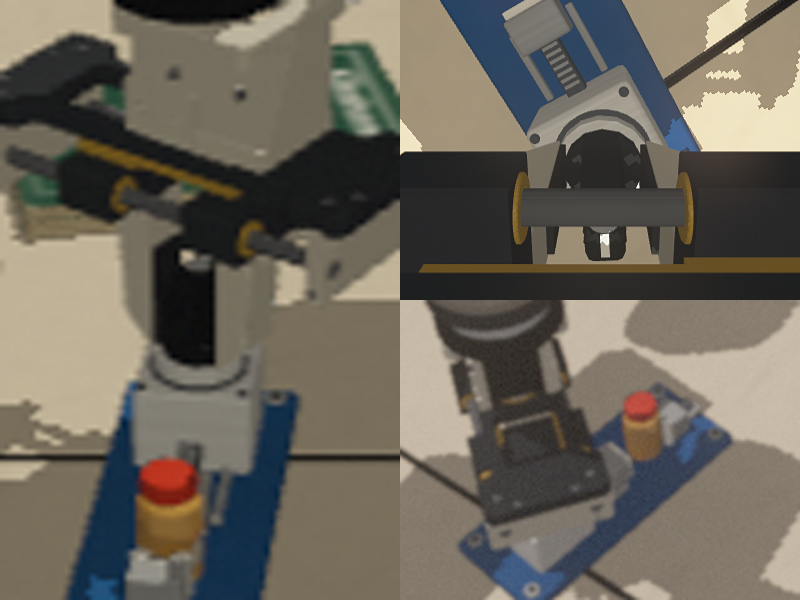

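The fingertips reach down to the disc: in the side crop, tips at (140,350) beside the collar. So I'm gripping the 33 mm disc. Open, rise 18 mm and regrip on the wing.

```bash
python3 -m crank '[{"linear":[0,0,0],"delta_rot":[0,0,0],"fingers":0.5},{"linear":[0,0,0],"delta_rot":[0,0,0],"fingers":0.5},{"linear":[-0.8,0,0],"delta_rot":[0,0,0],"fingers":0.5},{"linear":[-1,0,0],"delta_rot":[0,0,0],"fingers":0.4},{"linear":[0,0,0],"delta_rot":[0,0,0],"fingers":0}]'
python3 -m crank '[{"linear":[0,0,0],"delta_rot":[0,0,0],"fingers":0},{"linear":[0,0,0],"delta_rot":[0,0,0],"fingers":0},{"linear":[0,0,0],"delta_rot":[0,0,0],"fingers":0},{"linear":[0,0,0],"delta_rot":[0,0,0],"fingers":0},{"linear":[0,0,0],"delta_rot":[0,0,0],"fingers":0}]'; python3 m.py
python3 -m crank '[{"linear":[0,0,0],"delta_rot":[0,0,0],"fingers":0},{"linear":[0,0,0],"delta_rot":[0,0,0],"fingers":0},{"linear":[0,0,0],"delta_rot":[0,0,0],"fingers":0},{"linear":[0,0,0],"delta_rot":[0,0,0],"fingers":0},{"linear":[0,0,0],"delta_rot":[0,0,0],"fingers":0}]'; python3 m.py
```

```text
time: 22.8
tool_pos: [500.9, 135.7, 67.4]
tcp_rot: [-0.882, 1.567, 0.061]
contact_force: [-0.3, 0.1, -0.3]
grip_width: 34.5
time: 23.3
tool_pos: [498.8, 136.1, 65.5]
tcp_rot: [1.873, 1.569, 2.816]
contact_force: [-3.0, 4.7, 4.2]
grip_width: 13.5
head 144.1 M [0.812 0.566 0.036] F [-3.   4.7  4.2] w 13.5 q6 -2.397 tau6 -0.005 [498.8 136.1  65.5]
time: 23.8
tool_pos: [498.8, 136.1, 65.5]
tcp_rot: [1.855, 1.569, 2.798]
contact_force: [-3.2, 4.2, 3.4]
grip_width: 13.6
head 144.1 M [ 0.863  0.526 -0.062] F [-3.2  4.2  3.4] w 13.6 q6 -2.397 tau6 -0.005 [498.8 136.1  65.5]
```

Gripped on the wing (13.6 mm). Turning clockwise in 25° parts and reading the torque while moving. The jaw needs about 2.1 rad after any free play, so the first 75° is safe.

```bash
for i in 1 2 3; do python3 -m crank '[{"linear":[0,0,0],"delta_rot":[5,0,0],"fingers":0},{"linear":[0,0,0],"delta_rot":[5,0,0],"fingers":0},{"linear":[0,0,0],"delta_rot":[5,0,0],"fingers":0},{"linear":[0,0,0],"delta_rot":[5,0,0],"fingers":0},{"linear":[0,0,0],"delta_rot":[5,0,0],"fingers":0}]' >/dev/null; python3 m.py; done
```

```text
head 118.9 M [ 0.921  0.619 -0.028] F [-2.8  4.8  3.9] w 13.6 q6 -1.957 tau6 -1.142 [498.7 136.2  65.5]
head 93.9 M [ 1.07   0.615 -0.013] F [-4.2  5.1  4.8] w 13.8 q6 -1.521 tau6 -1.142 [498.6 136.3  65.5]
head 68.9 M [1.097 0.606 0.161] F [-4.2  5.   5.2] w 13.5 q6 -1.085 tau6 -1.022 [498.6 136.4  65.4]
```

tau6 is a clean signal: -1.142 (joint friction only) became -1.022 once the knob torque came up to about 0.12, so the jaw is now running. Three more parts, still short of the vial.

```bash
for i in 1 2 3; do python3 -m crank '[{"linear":[0,0,0],"delta_rot":[5,0,0],"fingers":0},{"linear":[0,0,0],"delta_rot":[5,0,0],"fingers":0},{"linear":[0,0,0],"delta_rot":[5,0,0],"fingers":0},{"linear":[0,0,0],"delta_rot":[5,0,0],"fingers":0},{"linear":[0,0,0],"delta_rot":[5,0,0],"fingers":0}]' >/dev/null; python3 m.py; done
```

```text
head 43.9 M [1.188 0.619 0.09 ] F [-3.8  6.5  3.4] w 13.8 q6 -0.648 tau6 -1.023 [498.7 136.6  65.5]
head 18.9 M [1.276 0.58  0.142] F [-4.7  6.1  3.9] w 13.6 q6 -0.212 tau6 -1.024 [498.8 136.7  65.5]
head -6.1 M [1.252 0.526 0.158] F [-2.9  6.8  2.5] w 13.8 q6 0.224 tau6 -1.025 [498.9 136.7  65.5]
```

```bash
for i in 1 2; do python3 -m crank '[{"linear":[0,0,0],"delta_rot":[2,0,0],"fingers":0},{"linear":[0,0,0],"delta_rot":[2,0,0],"fingers":0},{"linear":[0,0,0],"delta_rot":[2,0,0],"fingers":0},{"linear":[0,0,0],"delta_rot":[2,0,0],"fingers":0},{"linear":[0,0,0],"delta_rot":[2,0,0],"fingers":0}]' >/dev/null; python3 m.py; done
```

```text
head -16.0 M [1.273 0.492 0.16 ] F [-2.9  6.8  3.7] w 13.8 q6 0.397 tau6 -0.333 [498.9 136.7  65.5]
head -26.0 M [1.36  0.525 0.117] F [-3.6  6.9  3.2] w 13.7 q6 0.571 tau6 -0.332 [499.  136.7  65.5]
```

```bash
for i in 1 2; do python3 -m crank '[{"linear":[0,0,0],"delta_rot":[2,0,0],"fingers":0},{"linear":[0,0,0],"delta_rot":[2,0,0],"fingers":0},{"linear":[0,0,0],"delta_rot":[2,0,0],"fingers":0},{"linear":[0,0,0],"delta_rot":[2,0,0],"fingers":0},{"linear":[0,0,0],"delta_rot":[2,0,0],"fingers":0}]' >/dev/null; python3 m.py; done
```

```text
head -36.0 M [1.337 0.405 0.094] F [-1.9  6.5  3.2] w 13.6 q6 0.746 tau6 -0.324 [499.1 136.7  65.5]
head -46.0 M [1.326 0.446 0.197] F [-2.7  7.4  2.7] w 13.7 q6 0.920 tau6 -0.226 [499.1 136.7  65.5]
```

Torque has climbed by 0.107 over running, to about 0.23 N m. A 6° step checks for the plateau (ratchet giving way), well inside the 34° of give.

```bash
python3 -m crank '[{"linear":[0,0,0],"delta_rot":[0,0,0],"fingers":0},{"linear":[0,0,0],"delta_rot":[0,0,0],"fingers":0},{"linear":[0,0,0],"delta_rot":[2,0,0],"fingers":0},{"linear":[0,0,0],"delta_rot":[2,0,0],"fingers":0},{"linear":[0,0,0],"delta_rot":[2,0,0],"fingers":0}]' >/dev/null; python3 m.py
```

```text
head -52.0 M [1.312 0.45  0.247] F [-2.5  6.4  2.6] w 13.7 q6 1.025 tau6 -0.221 [499.2 136.7  65.5]
```

Only +0.005 over 6°, against about +0.047 if it were still climbing: a plateau at about 0.235 N m, so the ratchet has given way. Stop, release, rise clear and check.

```bash
python3 -m crank '[{"linear":[0,0,0],"delta_rot":[0,0,0],"fingers":0.2},{"linear":[0,0,0],"delta_rot":[0,0,0],"fingers":0.4},{"linear":[0,0,0],"delta_rot":[0,0,0],"fingers":0.5},{"linear":[0,0,0],"delta_rot":[0,0,0],"fingers":0.5},{"linear":[0,0,0],"delta_rot":[0,0,0],"fingers":0.5}]'
python3 -m crank '[{"linear":[-1,0,0],"delta_rot":[0,0,0],"fingers":0.5},{"linear":[-3,0,0],"delta_rot":[0,0,0],"fingers":0.5},{"linear":[-4,0,0],"delta_rot":[0,0,0],"fingers":0.5},{"linear":[-3,0,0],"delta_rot":[0,0,0],"fingers":0.5},{"linear":[-1,0,0],"delta_rot":[0,0,0],"fingers":0.5}]'
python3 -m crank '[{"linear":[0,0,0],"delta_rot":[0,0,0],"fingers":0.5},{"linear":[0,0,0],"delta_rot":[0,0,0],"fingers":0.5},{"linear":[0,0,0],"delta_rot":[0,0,0],"fingers":0.5},{"linear":[0,0,0],"delta_rot":[0,0,0],"fingers":0.5},{"linear":[0,0,0],"delta_rot":[0,0,0],"fingers":0.5}]'
python3 - <<'E'
from h import *
s=snap('side'); c=snap('scene')
e=np.zeros((600,800,3),np.uint8)
e[:,:400]=cv2.resize(s['image'][150:270,300:380],(400,600),interpolation=cv2.INTER_CUBIC)
e[:300,400:]=cv2.resize(s['image'][285:405,230:390],(400,300),interpolation=cv2.INTER_CUBIC)
e[300:,400:]=cv2.resize(c['image'][170:350,200:440],(400,300),interpolation=cv2.INTER_CUBIC)
cv2.imwrite('pics/c14.png',e)
E
```

```text
time: 29.8
tool_pos: [499.8, 135.4, 65.5]
tcp_rot: [1.824, 1.57, -0.653]
contact_force: [-0.7, 1.0, 0.5]
grip_width: 44.5
time: 30.3
tool_pos: [501.2, 135.8, 189.6]
tcp_rot: [2.569, 1.564, 0.092]
contact_force: [0.0, 0.1, -0.0]
grip_width: 45.7
time: 30.8
tool_pos: [499.1, 135.6, 184.7]
tcp_rot: [-0.495, 1.569, -2.972]
contact_force: [0.5, 0.5, 0.1]
grip_width: 45.5
```

View pics/c14.png

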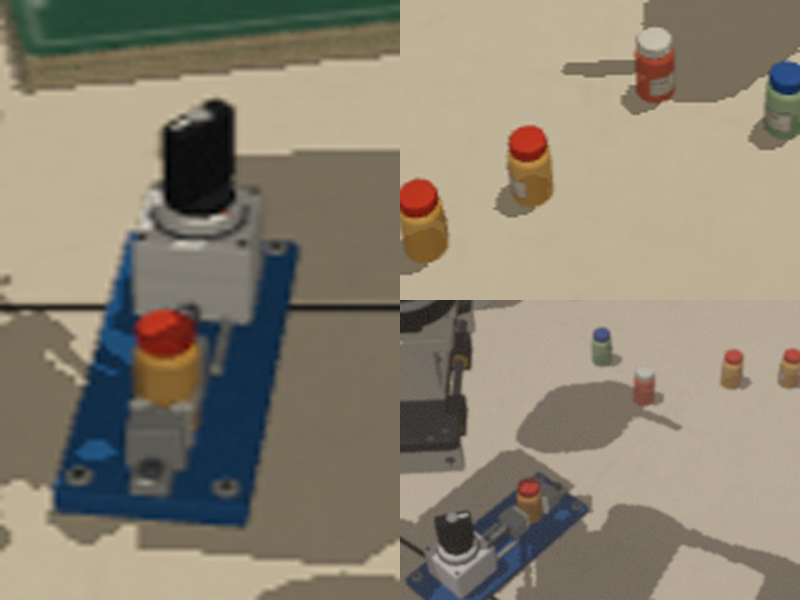

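The vial stands upright in the V with the jaw against it (side crop, cap at (165,333)). The other vials are where they were, and the arm is clear with force near zero. Handing in.

```bash
python3 -c "
from plant import workorder
print(workorder.close_job())"
```

```text
the job is handed in; nothing more can be done
None
```

The amber vial with the red cap is standing upright in the V of the vise, clamped, and the job is handed in at about 31 s of the 72 s allowed.

**Vial:** I picked the farthest reachable red-capped amber vial, 585 mm from the base. I set it on the plate until I felt 5.7 N of contact, then let go.

**Knob:** I turned it clockwise in parts, using joint 6 torque as the gauge. It showed free play, then steady running at about 0.12 N m, then a climb to about 0.23 N m. The torque then rose only 0.005 N m over a further 6°, so the ratchet had given way. I stopped there, well short of the 34° of give, and released.

**Last checks:**
- The final pictures show the vial upright between the V and the jaw.
- Both bystander vials look unmoved.
- The arm was clear of everything, with force near zero.
- I did not measure the clamping force itself; it is inferred from the plateau.

**What went wrong or disagreed:**
- **First two grasps:** they closed on nothing. The real fingertips were about 45–50 mm higher than the reported TCP implied, and I corrected for this from then on.
- **First knob grip:** with that same correction the fingers came down too low and gripped the disc at 30.9 mm opening. So the height offset was not exactly consistent. I rose 18 mm and regripped the wing.
- **Pictures:** I viewed about 16 against the budget of 10, mostly to find the height error.

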